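# Load the serving board and run it out to the gauge post

## Robot

A 6-joint arm with a two-finger parallel gripper is mounted at the origin on the work surface. World frame = base frame: x ahead of the robot, y to its left, z up, the work surface at z = 0. Lengths are in m, angles in rad, forces in N, time in s.
With the tool pointing down it reaches from about 0.35 to 0.975 m from the base axis. Payload 4.9 kg.
Tool frame: the origin (TCP) lies on the centre line of the jaws, within the pads' length; the fingertips stand ctrl.nose_length ahead of it and the grasp point (between the pads) lies 2 mm behind it (ctrl.nose_length is the distance from the TCP to the fingertips, in m); z points along the fingers, y is the direction in which the jaws open and shut (so a half turn about z gives the same grasp; the last joint's range is limited). The gripper opens to 85 mm and grips with 20 to 120 N. Pads are 22 mm wide; open, the fingers measure 114 mm over their backs; the gripper's body (76 mm by 85 mm) begins 54 mm behind the grasp point. The pads swing forward as they close: fully open they stand 13 mm farther back than shut.
Start: joints at [-1.239, 0.053, 1.613, -0, 1.476, -0.119], TCP at [0.272, -0.563, 0.248] pointing down, gripper open.
Joint ranges: [-3.01, 3.01], [-1.01, 2.22], [0.06, 2.58], [-1.02, 4.17], [0.09, 2.62], [-3.14, 3.14]. Speed limits (rad/s): [2.57, 2.57, 3.14, 3.14, 3.14, 3.14].

## Interface

Orientations are given as a rotation vector (axis times angle).
In Python, from station import sensors, get_image, order, ctrl gives the robot as it stands.
- The arm moves only by the tool move_arm, never from a script. Its argument "increments" is a list of rows, each a list of 5 numbers: the shift along the tool's x, y, z in cm, then the turn about the tool's z in degrees, then the finger opening in cm, from 0 to 8.54. In form: [[dx, dy, dz, twist, gripper], ...]. A call has 1 to 5 rows; each row is the pose to reach, as a shift and turn from the pose commanded when the call began, along the tool's axes at that moment; what a row does not reach only later rows make up. A row lasts 1/8 s, in which the tool goes at most 62.5 mm and 10.7 degrees, less where a joint would pass 70% of its speed; a pose out of reach is approached as far as the arm can. A call with a gripper value outside its range is refused whole. The fingers move at their own pace and stop on an object; "newtons" is the grip in N (left out, the last holds). Time passes only in rows, so rows that repeat a pose let the fingers close. It gives the time, the measured TCP pose, the force and the opening at its end, in the units of the state.
- sensors.get_obs(): the state, without advancing time (a new reading comes with each control period).
- get_image(name): name is "scene" or "side" or "wrist"; returns a dict with "image" (384x512x3 uint8, red, green, blue), "K" (3x3 intrinsics, pixels), "R" (3x3) and "t" (3): a world point X has camera coordinates R X + t. Camera axes: x right, y down, z forward; pixel columns grow to the right and rows downward; lengths in m; the calibration is good to about 2 mm. A picture is of the moment at which its call begins. There is no depth.
- order.finish_job(): hands the job in, once; it reports no verdict.
The state is a dict: "t": time; "q": joint angles; "dq": joint speeds; "effort": joint torques, N m; "tool_pos": TCP position; "tool_rot": TCP orientation; "contact_force": force on the tool from outside, world axes, zero at the start; "wrist_torque": the same for the moment, N m; "opening": finger opening in m.
Only numpy, scipy, OpenCV 4.12 (cv2) and the standard library are available. Lean on these libraries where they do the work, as an engineer would, in place of code of your own. Each camera call takes 0.05 s, during which the arm holds its last target.

## Task

Hand the turner the five wooden balls: with the board still where it is, lift the wooden dipper, pour all five balls into the steel tray on the board's outer end, and stand the empty dipper upright back on the bench. Then slide the board outward along its stand until its outer end is level with the gauge post, and finish while still holding the board so that it stays flat on the stand; let go it would tip. Never let the board tip on the way, and leave the other things on the bench alone.

Things in the scene. Friction and masses are not known exactly. Their poses are not given: they have to be found in the camera images.
- stand: Fixed wooden stand, 240 (x) x 140 (y) x 60 mm high. Its top is a runway between two low fences (10 mm high, 118 mm apart) along its x axis. Origin: centre of its underside, on the bench; +x points outward, away from the robot, the way the board slides.
- board: Loose wooden board between the fences, 320 (x) x 112 (y) x 15 mm, 0.4 to 0.6 kg, a steel tray fixed on its outer (+x) end, a grip block on its inner end; x along the stand's. Origin: centre of its underside, 60 mm above the bench. It overhangs the stand's outer end by 30 to 50 mm at first; loaded, it tips beyond about 130 mm unless held down at its inner end. Friction: a few newtons.
- board_end (a point): Middle of the upper edge of the board's outer end face (board frame: x +160, y 0, z +15 mm).
- board_grip (a point): Middle of the grip block at the board's inner end (board frame: x -125, y 0, z +42 mm). The block is 36 (x) x 24 (y) mm and stands from the board's top (z 15) to z 57 mm, so its top is 117 mm above the bench; take it across its 24 mm.
- tray_floor (a point): Centre of the tray's inner floor (board frame: x +100, y 0, z +18 mm). The tray is 104 (x) x 100 (y) mm inside, walls 3 mm thick rising to z +50 mm of the board frame, that is 110 mm above the bench.
- gauge: Fixed gauge post, the mark: a dowel 12 mm in diameter, top 120 mm above the bench, on a 50 x 50 x 16 mm dark foot, beyond the stand's outer end and 85 mm to the -y side of the board's centre line. Origin: on its axis, at the bench; axes parallel to the stand's. The board's outer end is at the mark at x = 0 of this frame, 145 to 175 mm beyond the stand's outer end.
- dipper: Loose wooden dipper (round open cup with a straight level handle), 0.13 kg, on the bench with five balls in it. Cup 55 mm high, outside diameter 76 mm at the foot and 96 mm at the rim, wall 4 mm, floor 5 mm. Origin: centre of its underside; z up; x along the handle, which runs from x 43 to 138 mm, is 14 mm wide (y) and spans z 31 to 49 mm.
- dipper_grip (a point): A point in the middle of the dipper's handle (dipper frame: x +90, y 0, z +40 mm), a good place to hold it across its 14 mm width.
- ball0_center (a point): Centre of a loose turned wooden ball, 26 mm in diameter, 12 g; one of five alike, at first in the dipper.
- ball1_center (a point): Centre of a loose turned wooden ball, 26 mm in diameter, 12 g; one of five alike, at first in the dipper.
- ball2_center (a point): Centre of a loose turned wooden ball, 26 mm in diameter, 12 g; one of five alike, at first in the dipper.
- ball3_center (a point): Centre of a loose turned wooden ball, 26 mm in diameter, 12 g; one of five alike, at first in the dipper.
- ball4_center (a point): Centre of a loose turned wooden ball, 26 mm in diameter, 12 g; one of five alike, at first in the dipper.
- mallet: Bystander, loose: turned wooden carver's mallet standing on its head, 80 mm across, 200 mm tall. Origin: centre of its underside (for the key, on the bench). Leave it alone.
- glue: Bystander, loose: white plastic bottle, 56 mm across, 150 mm tall. Origin: centre of its underside (for the key, on the bench). Leave it alone.
- bowl: Bystander, loose: small turned wooden bowl, 120 mm across, 50 mm tall. Origin: centre of its underside (for the key, on the bench). Leave it alone.
- chuck: Bystander, loose: round stepped steel lathe chuck, 90 mm across, 50 mm tall. Origin: centre of its underside (for the key, on the bench). Leave it alone.
- blank: Bystander, loose: square wooden turning blank lying flat, 170 x 45 x 45 mm. Origin: centre of its underside (for the key, on the bench). Leave it alone.
- key: Bystander, loose: T-shaped steel chuck key lying flat, 115 mm long, 80 mm crossbar, 11 mm thick. Origin: centre of its underside (for the key, on the bench). Leave it alone.
- stub: Bystander, loose: small turned wooden finial, 40 mm across, 75 mm tall. Origin: centre of its underside (for the key, on the bench). Leave it alone.

How it is judged:
By the outcome, as a careful person would: the job done as asked, in the order asked, and still so for the second after the job is handed in, while the arm keeps its last pose, push and grip.
It also fails if it takes over 72 s, if anything falls off the work surface, if the arm or the gripper's body presses on something with over 40 N, if the wrist force passes 120 N, or if a joint passes its speed limit or range.

## Working session

There is one attempt and no reset: what is moved stays moved. The work goes in short steps, Python scripts to look and compute and a tool call to move; the robot and the scene stay as the last step left them, time stands still between calls to the robot, and variables do not carry over. Pictures are saved under pics/ and viewed, and the job is handed in when it is done.

Besides the shell and the picture viewer there is one more tool, called after "Call:" as name(argument=value, ...) on one line, values as JSON. move_arm: Moves the arm, as the interface text tells. Its arguments: {"type":"object","properties":{"increments":{"type":"array"},"newtons":{"type":"number"}},"required":["increments"]}

```bash
mkdir -p pics; ls; python3 - <<'E'
from station import sensors, get_image, order, ctrl
import cv2
print(ctrl.nose_length, sensors.get_obs())
for n in ("scene","side","wrist"):
    d=get_image(n); cv2.imwrite(f"pics/{n}0.png",d["image"][:,:,::-1]); print(n,d["K"].tolist(),d["R"].tolist(),d["t"].tolist())
E
```

```text
pics
0.017 {'t': 0.0, 'q': array([-1.23897463e+00,  5.33764220e-02,  1.61431553e+00,  1.24528988e-05,
        1.47599156e+00, -1.18994624e-01]), 'dq': array([ 0.00045497,  0.00037102,  0.0004059 ,  0.00183899,  0.00030748,
       -0.0014509 ]), 'effort': array([-1.68594528e-03, -3.93680835e+01, -3.70177674e+01, -1.79461103e-04,
        7.21996883e-03,  7.52765231e-06]), 'tool_pos': array([ 0.27212409, -0.56198823,  0.24703799]), 'tool_rot': array([-3.06009235e+00, -7.01692408e-01,  3.29256288e-04]), 'contact_force': array([-0.02659545, -0.51296389,  0.53509294]), 'wrist_torque': array([ 0.05667004, -0.00752937,  0.09415665]), 'opening': 0.08543608504696786}
scene [[405.519958522855, 0.0, 252.31294501604552], [0.0, 405.519958522855, 192.88255139185424], [0.0, 0.0, 1.0]] [[0.7931566031773417, 0.6090175522791194, 0.0004731301415559648], [0.3716591586995154, -0.4834161555558802, -0.792576993296135], [-0.48246458169584744, 0.6288135189096393, -0.609771666975047]] [-0.4382633139655516, -0.12322761116682522, 1.8640724558148443]
side [[463.34633794091826, 0.0, 256.2661623588733], [0.0, 463.34633794091826, 196.71886298954757], [0.0, 0.0, 1.0]] [[-0.9994859026465271, -0.03157738374311876, -0.005549706910892096], [-0.016738593808251236, 0.6615682190929633, -0.7496981465653277], [0.027345015783125037, -0.749219834442539, -0.661756669622389]] [0.5351058362281074, 0.08836172694588865, 1.3812032478502763]
wrist [[340.43506259565936, 0.0, 254.85931357563587], [0.0, 340.43506259565936, 186.05796777259664], [0.0, 0.0, 1.0]] [[0.43588863723703564, -0.8999990887754075, -0.0016541254719375496], [-0.8693165738683594, -0.42150284179958336, 0.2581163473177428], [-0.23300169597111978, -0.11107202419291912, -0.9661124236424407]] [-0.6238200655875603, -0.03239629187930595, 0.3776778509070433]
```

View pics/scene0.png

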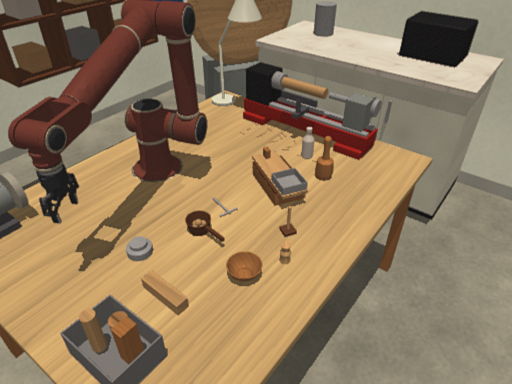

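View pics/side0.png

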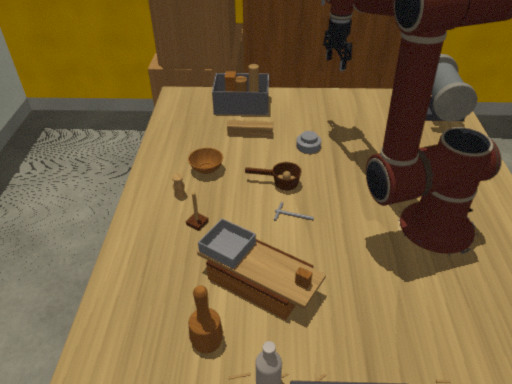

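View pics/wrist0.png

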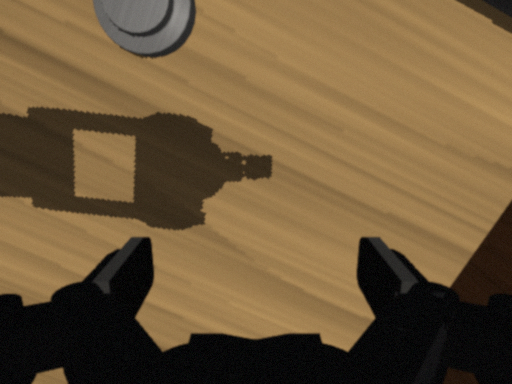

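Scene view: dipper cup at about (198,222) with its handle towards (222,242); board and tray at about (280,180), gauge at (288,228). Side view: dipper at (287,176), tray at (228,243), grip block at (304,277), gauge foot at (197,222). I'll enlarge these to measure.

```bash
python3 - <<'E'
import cv2
a=cv2.imread("pics/scene0.png"); b=cv2.imread("pics/side0.png")
c=lambda im,x,y,w,h,s:cv2.resize(im[y:y+h,x:x+w],None,fx=s,fy=s,interpolation=cv2.INTER_CUBIC)
cv2.imwrite("pics/s_board.png",c(a,180,130,130,100,6)); cv2.imwrite("pics/v_board.png",c(b,180,160,150,112,5))
cv2.imwrite("pics/v_board2.png",c(b,180,210,150,112,5))
E
```

```text
(no output)
```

View pics/s_board.png

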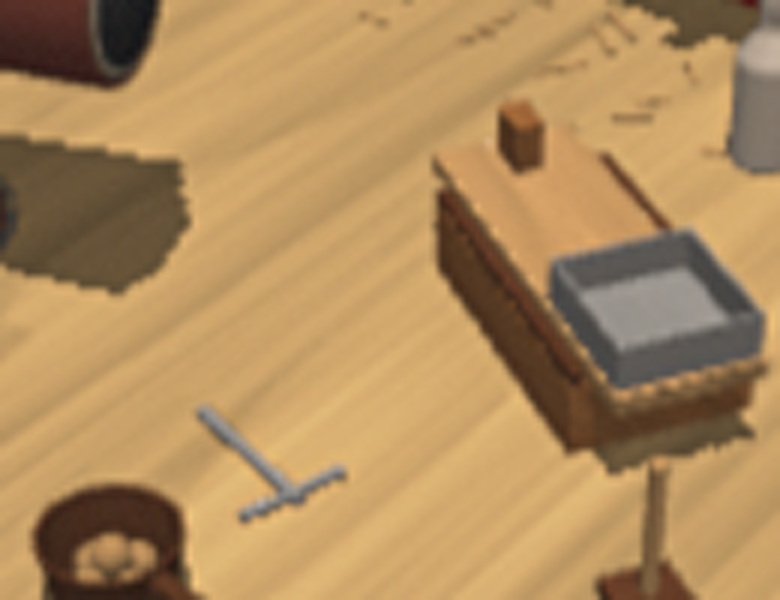

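View pics/v_board.png

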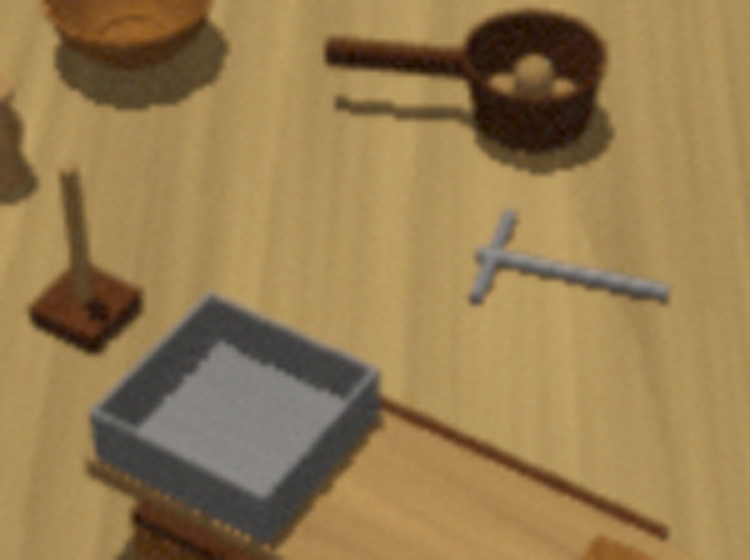

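View pics/v_board2.png

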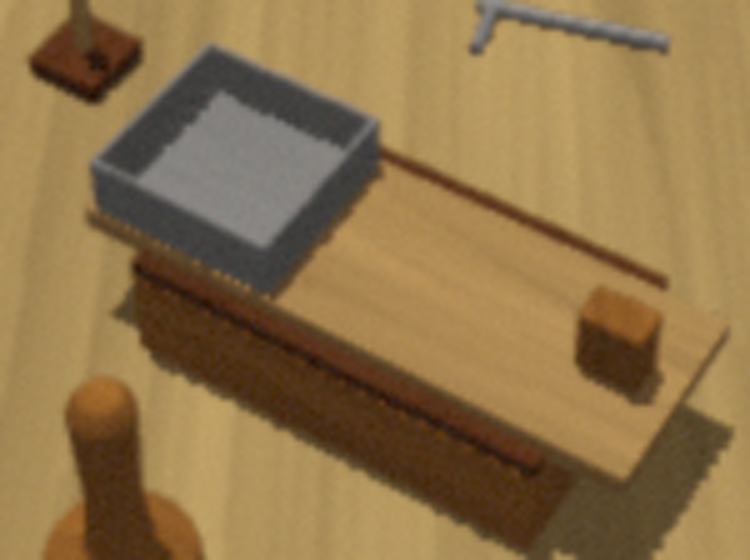

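```bash
cat > h.py <<'E'
import numpy as np
K={'scene':[405.519958522855,252.31294501604552,192.88255139185424],'side':[463.34633794091826,256.2661623588733,196.71886298954757]}
R={'scene':np.array([[0.7931566031773417, 0.6090175522791194, 0.0004731301415559648], [0.3716591586995154, -0.4834161555558802, -0.792576993296135], [-0.48246458169584744, 0.6288135189096393, -0.609771666975047]]),
'side':np.array([[-0.9994859026465271, -0.03157738374311876, -0.005549706910892096], [-0.016738593808251236, 0.6615682190929633, -0.7496981465653277], [0.027345015783125037, -0.749219834442539, -0.661756669622389]])}
T={'scene':np.array([-0.4382633139655516, -0.12322761116682522, 1.8640724558148443]),'side':np.array([0.5351058362281074, 0.08836172694588865, 1.3812032478502763])}
def ray(c,u,v):
    f,cx,cy=K[c]; d=R[c].T@np.array([(u-cx)/f,(v-cy)/f,1]); return -R[c].T@T[c],d
def onz(c,u,v,z):
    o,d=ray(c,u,v); return o+d*(z-o[2])/d[2]
def proj(c,X):
    p=R[c]@np.asarray(X)+T[c]; f,cx,cy=K[c]; return np.array([f*p[0]/p[2]+cx,f*p[1]/p[2]+cy])
E
python3 - <<'E'
from h import *
np.set_printoptions(precision=4,suppress=True)
S=lambda x,y,z:onz('scene',(x+.5)/6-.5+180,(y+.5)/6-.5+130,z)
V=lambda x,y,z,o=160:onz('side',(x+.5)/5-.5+180,(y+.5)/5-.5+o,z)
print('tray side');
for p in [(210,45),(380,122),(272,255),(93,162)]: print(V(*p,.110,210))
print('tray scene')
for p in [(553,265),(692,232),(765,315),(620,348)]: print(S(*p,.110))
print('block'); 
for p in [(600,287),(663,315),(645,347),(580,320)]: print(V(*p,.117,210))
print(S(522,113,.117))
print('board inner corners',V(728,330,.075,210),V(625,480,.075,210),'outer left',V(90,215,.075,210))
print('scene inner L',S(437,160,.075),'outer corner',S(620,405,.075),S(765,365,.075))
print('fence ends',V(665,282,.070,210))
print('gauge',V(68,165,.12),S(657,462,.12)); 
for p in [(30,308),(85,266),(142,297)]: print(V(*p,.016))
print('stand bottom corner', S(573,447,0), V(520,550,0,210), S(440,262,0))
print('dipper rim L,R,top',V(465,50,.055),V(607,50,.055),V(538,10,.055),'tail',V(327,40,.049),V(330,65,.031))
E
```

```text
tray side
[0.6255 0.0964 0.11  ]
[0.5317 0.1516 0.11  ]
[0.582  0.2437 0.11  ]
[0.6781 0.1839 0.11  ]
tray scene
[0.5427 0.1405 0.11  ]
[0.595  0.2301 0.11  ]
[0.6846 0.178  0.11  ]
[0.6301 0.0911 0.11  ]
block
[0.4219 0.2656 0.117 ]
[0.3926 0.282  0.117 ]
[0.4022 0.3015 0.117 ]
[0.4322 0.2861 0.117 ]
[0.4191 0.2756 0.117 ]
board inner corners [0.3558 0.2562 0.075 ] [0.411  0.3466 0.075 ] outer left [0.6821 0.189  0.075 ]
scene inner L [0.3686 0.2403 0.075 ] outer corner [0.6394 0.0802 0.075 ] [0.6909 0.1733 0.075 ]
fence ends [0.3846 0.222  0.07  ]
gauge [0.7143 0.0028 0.12  ] [ 0.718  -0.0006  0.12  ]
[0.7455 0.0137 0.016 ]
[ 0.7174 -0.0234  0.016 ]
[0.6798 0.0026 0.016 ]
stand bottom corner [0.5891 0.104  0.    ] [0.4574 0.3358 0.    ] [0.3847 0.223  0.    ]
dipper rim L,R,top [ 0.4882 -0.1918  0.055 ] [ 0.3962 -0.194   0.055 ] [ 0.4401 -0.2358  0.055 ] tail [ 0.5787 -0.2078  0.049 ] [ 0.5769 -0.2042  0.031 ]
```

```bash
cat >> h.py <<'E'
from scipy.spatial.transform import Rotation as Ro
def st():
    from station import sensors
    o=sensors.get_obs(); return o
def to(p,yaw=None,o=None):
    """tool-frame increments (cm) to world p ; yaw = desired world heading (deg) of the tool y axis mod 180"""
    o=o or st(); M=Ro.from_rotvec(o['tool_rot']).as_matrix()
    d=M.T@(np.asarray(p)-o['tool_pos'])*100
    hy=np.degrees(np.arctan2(M[1,1],M[0,1])); tw=None
    if yaw is not None:
        # tool z down: +twist turns heading negative
        a=-(yaw-hy); tw=(a+90)%180-90
    return np.round(d,2),tw,hy
E
python3 - <<'E'
from h import *
o=st(); print(Ro.from_rotvec(o['tool_rot']).as_matrix().round(3)); print(to([.53,-.2,.2],85), o['q'])
E
```

```text
[[ 0.9    0.436 -0.001]
 [ 0.436 -0.9    0.001]
 [ 0.    -0.002 -1.   ]]
(array([ 38.99, -21.35,   4.77]), np.float64(30.82931547409879), np.float64(-64.1706845259012)) [-1.23900237e+00  5.32026895e-02  1.61399056e+00 -3.38813265e-05
  1.47598718e+00 -1.19009286e-01]
```

Call:
move_arm(increments=[[6,-3.5,0,-10,8.5],[12,-7,0,-20,8.5],[18,-10.5,0,-30,8.5],[23,-13.5,0,-40,8.5],[28,-16.5,0,-50,8.5]])

```text
t: 0.78
tool_pos: [0.4462, -0.3006, 0.2481]
tool_rot: [2.473, 1.937, 0.0]
contact_force: [0.8, 0.5, -0.3]
opening: 0.0851
```

```bash
python3 - <<'E'
from h import *
o=st(); print(to([.53,-.2,.2],85), o['tool_pos'],o['q'],o['t'])
E
```

```text
(array([11.77,  5.72,  4.81]), np.float64(81.14080517632283), np.float64(-13.859194823677171)) [ 0.4462492  -0.30059253  0.24807708] [-7.31179831e-01 -1.56134898e-01  1.81443790e+00  9.54758505e-05
  1.48326905e+00 -4.89299597e-01] 0.775
```

Call:
move_arm(increments=[[2.4,1.1,0,-10,8.5],[4.8,2.3,0,-20,8.5],[7.2,3.4,0,-30,8.5],[9.5,4.6,0,-40,8.5],[11.8,5.7,0,-50,8.5]])

```text
t: 1.4
tool_pos: [0.5301, -0.2012, 0.2479]
tool_rot: [-1.422, -2.801, 0.0]
contact_force: [0.3, 0.1, -0.2]
opening: 0.0849
```

Call:
move_arm(increments=[[0,0,0,-10,8.5],[0,0,0,-20,8.5],[0,0,0,-30,8.5],[0,0,0,-40,8.5],[0,0,0,-49,8.5]])

```text
t: 2.02
tool_pos: [0.5295, -0.2019, 0.2478]
tool_rot: [-0.133, -3.138, -0.001]
contact_force: [0.7, 1.6, 0.3]
opening: 0.0848
```

```bash
python3 - <<'E'
from h import *
from station import get_image
import cv2
d=get_image('wrist'); cv2.imwrite('pics/w1.png',d['image'][:,:,::-1]); np.savez('w1.npz',**d)
o=st(); print(to([.53,-.2,.2],85), o['tool_pos'],o['q'],o['t'])
E
```

```text
(array([-0.04,  0.2 ,  4.78]), np.float64(0.3039824142013572), np.float64(85.30398241420136)) [ 0.52950167 -0.20194016  0.24781535] [-4.95650377e-01 -8.49493613e-02  1.74978482e+00 -2.12474699e-05
  1.47757749e+00 -1.98448387e+00] 2.075
```

View pics/w1.png

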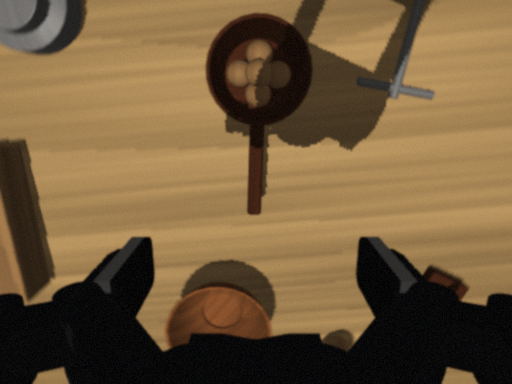

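The wrist view shows the dipper: rim centred at about (260,69), handle running down from (258,125) to its end at (254,213). The balls are inside.

```bash
cat >> h.py <<'E'
def wz(d,u,v,z):
    k=d['K']; r=d['R'].T@np.array([(u-k[0,2])/k[0,0],(v-k[1,2])/k[1,1],1]); o=-d['R'].T@d['t']; return o+r*(z-o[2])/r[2]
E
python3 - <<'E'
from h import *
import cv2
d=dict(np.load('w1.npz')); im=d['image'].astype(int)
m=((im.sum(2)<200)&(im[:,:,0]>im[:,:,2]+12)).astype(np.uint8); m[225:]=0; m[:,:195]=0;m[:,325:]=0
n,l,s,c=cv2.connectedComponentsWithStats(m); i=1+s[1:,4].argmax(); print(s[i],c[i])
for v in range(130,216,8):
    x=np.where(l[v]==i)[0]; print(v,x.min() if len(x) else None,x.max() if len(x) else None)
C=wz(d,259.5,69,.055); print('rim',C)
for v,u in((130,258.5),(208,254.5)): P=wz(d,u,v,.049); print(P,np.degrees(np.arctan2(*(P-C)[[1,0]])), np.linalg.norm((P-C)[:2]))
print('tail end',wz(d,254.5,213.5,.049))
E
```

```text
[  207     0   118   214 12633] [271.08018681  86.35153962]
130 227 324
138 250 322
146 250 267
154 250 266
162 249 265
170 249 265
178 249 264
186 249 265
194 248 263
202 248 260
210 248 260
rim [ 0.44349232 -0.18965426  0.055     ]
[ 0.49737165 -0.19490335  0.049     ] -5.564366411980192 0.054134419013325184
[ 0.57427862 -0.20524228  0.049     ] -6.79684421187833 0.13171196964377915
tail end [ 0.58008937 -0.20573731  0.049     ]
```

```bash
python3 - <<'E'
from h import *
o=st(); print(to([.5404,-.2009,.038],83)); 
E
```

```text
(array([-1.09,  0.19, 20.98]), np.float64(2.303982414201357), np.float64(85.30398241420136))
```

Call:
move_arm(increments=[[-1.1,0.2,5,2.3,6],[-1.1,0.2,10,2.3,5],[-1.1,0.2,15,2.3,5],[-1.1,0.2,19,2.3,5],[-1.1,0.2,21,2.3,5]])

```text
t: 2.7
tool_pos: [0.5392, -0.2002, 0.0353]
tool_rot: [-0.207, -3.131, -0.003]
contact_force: [0.6, 0.4, -0.2]
opening: 0.0501
```

Call:
move_arm(increments=[[0,0,0,0,3],[0,0,0,0,1.8],[0,0,0,0,0.5],[0,0,0,0,0.5],[0,0,0,0,0.5]], newtons=90)

```text
t: 3.32
tool_pos: [0.5426, -0.2019, 0.0405]
tool_rot: [0.204, 3.131, -0.003]
contact_force: [2.1, -0.4, 5.6]
opening: 0.0121
```

Call:
move_arm(increments=[[0,0,0,0,0.5],[0,0,-0.5,0,0.5],[0,0,-1,0,0.5],[0,0,-1.5,0,0.5],[0,0,-2,0,0.5]])

```text
t: 3.95
tool_pos: [0.5405, -0.2009, 0.0582]
tool_rot: [-0.205, -3.134, -0.001]
contact_force: [-0.1, 0.2, -1.8]
opening: 0.0122
```

```bash
cat > snap.py <<'E'
import sys,cv2
from station import get_image
n=sys.argv[2]
ims=[]
for c in sys.argv[1].split(','):
    im=get_image(c)['image'][:,:,::-1]
    if len(sys.argv)>3 and c==sys.argv[1].split(',')[0]:
        x,y,w,h=map(int,sys.argv[3].split(',')); im=im[y:y+h,x:x+w]; s=min(780/w,580/h); im=cv2.resize(im,None,fx=s,fy=s,interpolation=cv2.INTER_CUBIC)
    cv2.imwrite(f'pics/{n}_{c}.png',im)
E
python3 snap.py side g1 190,90,160,120
python3 - <<'E'
from h import *
o=st();print(o['tool_pos'],o['contact_force'],o['opening'],o['t'])
E
```

```text
[ 0.54108121 -0.20117722  0.05912834] [ 1.35126548  0.32624261 -0.6243296 ] 0.012543635937069706 4.0
```

View pics/g1_side.png

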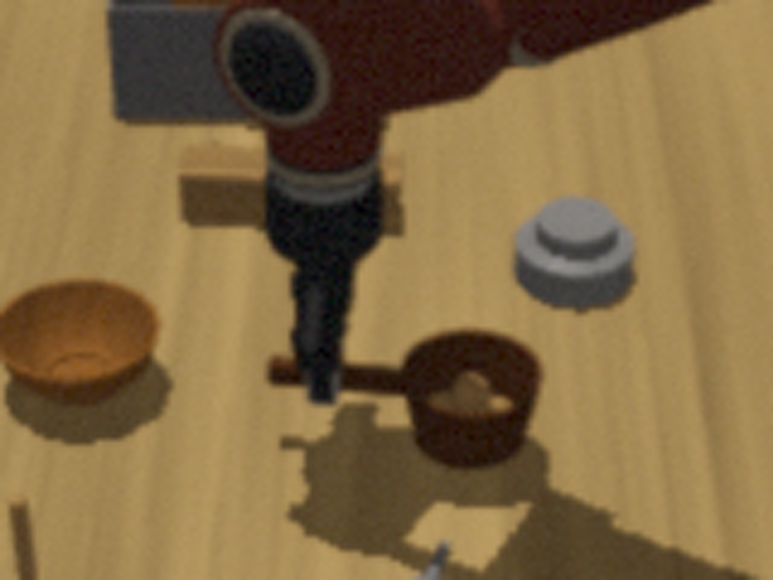

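Call:
move_arm(increments=[[0,0,-2,0,0.5],[0,0,-5,5,0.5],[0,0,-8,13,0.5],[0,0,-11.5,22,0.5],[0,0,-14,32,0.5]])

```text
t: 4.62
tool_pos: [0.5414, -0.2014, 0.2018]
tool_rot: [1.068, 2.951, -0.001]
contact_force: [-0.1, -0.4, -2.6]
opening: 0.0124
```

```bash
python3 - <<'E'
from h import *
o=st();print(o['tool_pos'],o['q'],to([.559,.080,.2],-30.8))
E
```

```text
[ 0.54144882 -0.20139278  0.2018091 ] [-4.84785574e-01 -2.83272620e-02  1.77325798e+00 -2.40083962e-04
  1.39325467e+00 -1.36103815e+00] (array([16.66, 22.74,  0.14]), np.float64(81.00802710656262), np.float64(50.20802710656261))
```

Call:
move_arm(increments=[[1,1.5,0,9,0.5],[3,4.2,0,18,0.5],[5.5,7.3,0,27,0.5],[7.5,10.4,0,36,0.5],[9.5,13,0,45,0.5]])

```text
t: 5.25
tool_pos: [0.5502, -0.0391, 0.1997]
tool_rot: [2.116, 2.32, 0.0]
contact_force: [1.0, -0.1, -2.2]
opening: 0.013
```

```bash
python3 - <<'E'
from h import *
o=st();print(o['tool_pos'],o['q'],to([.559,.080,.2],-30.8))
E
```

```text
[ 0.55023831 -0.03914178  0.19974674] [-2.05727638e-01 -8.82865207e-02  1.83419571e+00 -4.40996856e-04
  1.39443539e+00 -2.97376843e-01] (array([11.78,  1.96, -0.03]), np.float64(36.055554058869404), np.float64(5.255554058869397))
```

Call:
move_arm(increments=[[2.5,0.4,0,9,0.5],[5,0.8,0,18,0.5],[7.5,1.3,0,27,0.5],[9.8,1.6,0,36,0.5],[11.8,2,0,36,0.5]])

```text
t: 5.88
tool_pos: [0.5587, 0.0799, 0.1994]
tool_rot: [2.725, 1.562, 0.001]
contact_force: [0.9, 0.4, -1.8]
opening: 0.0127
```

```bash
python3 snap.py side,wrist h1 180,100,160,120;python3 snap.py scene h1 190,100,160,120
python3 - <<'E'
from h import *
o=st();print(o['tool_pos'],o['q'],to([.559,.080,.2],-30.8))
E
```

```text
[0.55871295 0.07968718 0.19883283] [ 1.00671777e-02 -5.58138843e-02  1.80499678e+00 -5.47462310e-04
  1.39228380e+00  5.38392953e-01] (array([ 0.04,  0.01, -0.12]), np.float64(0.5347350741041907), np.float64(-30.265264925895817))
```

View pics/h1_side.png

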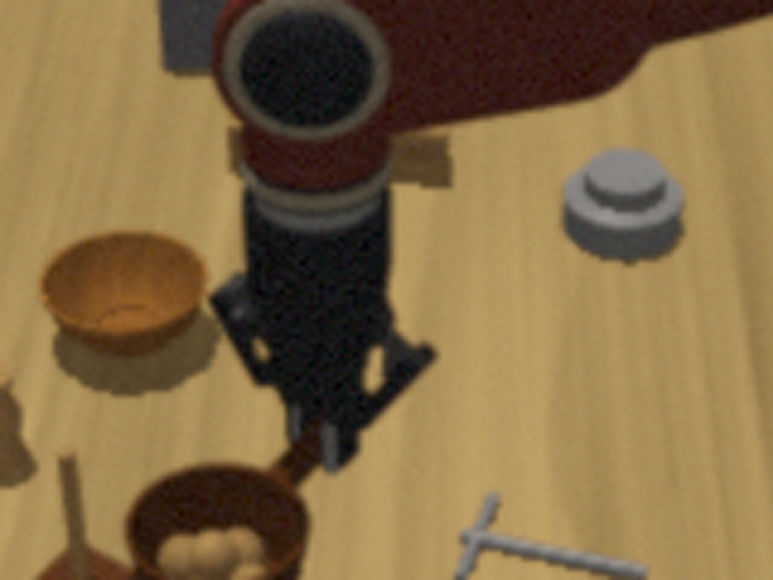

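View pics/h1_scene.png

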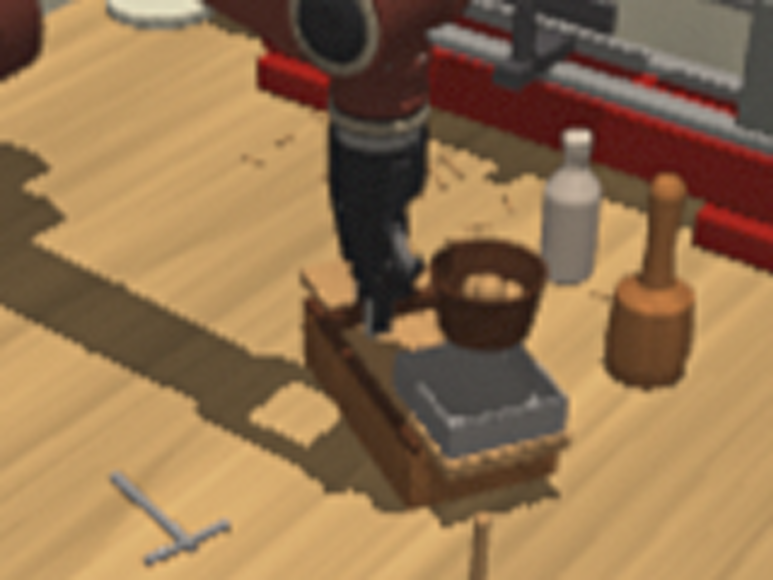

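View pics/h1_wrist.png

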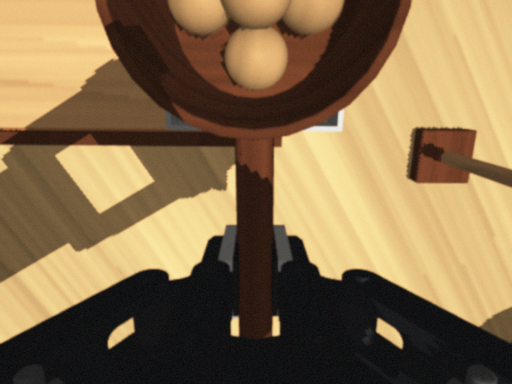

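The dipper is held level with all the balls inside. In the wrist view the near tray wall spans (165..342, about 130).

```bash
python3 - <<'E'
from h import *
from station import get_image
d=get_image('wrist')
a=wz(d,165,131,.110);b=wz(d,342,131,.110);print(a,b,b-a)
c=(a+b)/2; yb=np.array([.512,.859,0]); print('tray centre',c+.053*yb)
print('fence', wz(d,5,145,.07),wz(d,280,145,.07))
print('foot corners',wz(d,414,182,.016),wz(d,473,185,.016),wz(d,417,127,.016),wz(d,476,130,.016), 'base of post',wz(d,430,149,.016))
E
```

```text
[0.53317398 0.14617396 0.11      ] [0.62846729 0.09059043 0.11      ] [ 0.09529331 -0.05558353  0.        ]
tray centre [0.60795664 0.1639092  0.11      ]
fence [0.4130006  0.19953495 0.07      ] [0.59052522 0.09597862 0.07      ]
foot corners [ 0.68131807 -0.0060132   0.016     ] [ 0.727874   -0.03653145  0.016     ] [0.70391575 0.03961081 0.016     ] [0.74859488 0.01046835 0.016     ] base of post [0.70627118 0.01530811 0.016     ]
```

Call:
move_arm(increments=[[0,0,1.5,0,0.5],[0,0,3,0,0.5],[0,0,4.5,0,0.5],[0,0,6,0,0.5],[0,0,7.2,0,0.5]])

```text
t: 6.7
tool_pos: [0.5583, 0.079, 0.1248]
tool_rot: [-2.727, -1.559, 0.002]
contact_force: [0.4, 0.3, -1.3]
opening: 0.0126
```

Call:
move_arm(increments=[[0,0,0,0,0.5],[0,0,0,0,0.5],[0,0,0,0,0.5]], newtons=20)

```text
t: 7.08
tool_pos: [0.5594, 0.0791, 0.1273]
tool_rot: [2.726, 1.559, 0.002]
contact_force: [1.3, 0.2, -2.0]
opening: 0.0124
```

```bash
python3 snap.py scene i1 250,100,100,75; python3 snap.py wrist i1
python3 - <<'E'
from h import *
o=st();print(o['tool_pos'],o['wrist_torque'],o['contact_force'])
E
```

```text
[0.55917643 0.07911915 0.12708842] [-0.11994306  0.09461051  0.02848   ] [-0.0991032   0.21580348 -1.75037675]
```

View pics/i1_scene.png

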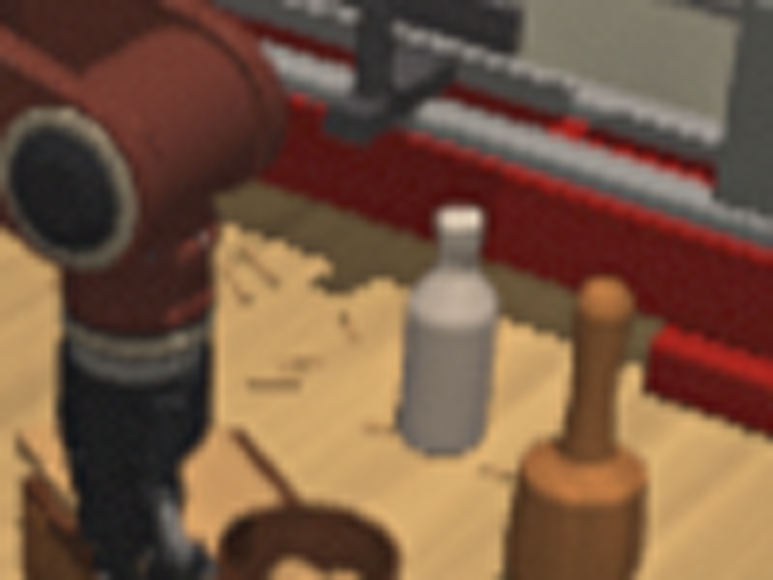

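View pics/i1_wrist.png

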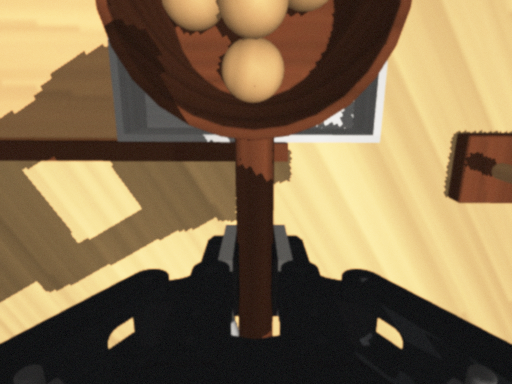

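Call:
move_arm(increments=[[0,0,0,0,1.2],[0,0,0,0,1.25],[0,0,0,0,1.28]])

```text
t: 7.55
tool_pos: [0.5587, 0.0791, 0.1264]
tool_rot: [2.727, 1.56, 0.0]
contact_force: [-0.9, 0.4, -1.5]
opening: 0.013
```

```bash
python3 snap.py wrist i2; python3 snap.py side i2 180,180,120,90
python3 - <<'E'
from h import *
o=st();print(o['tool_pos'],o['wrist_torque'],o['contact_force'],o['opening'])
E
```

```text
[0.55866703 0.0790891  0.12626294] [-0.17123227  0.09892758 -0.05904136] [-0.8611945  -0.63583395 -2.24560706] 0.013343436497332628
```

View pics/i2_wrist.png

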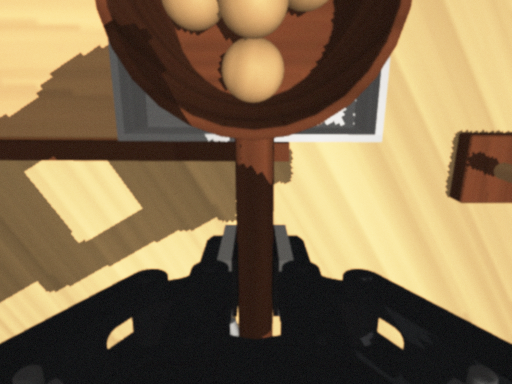

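View pics/i2_side.png

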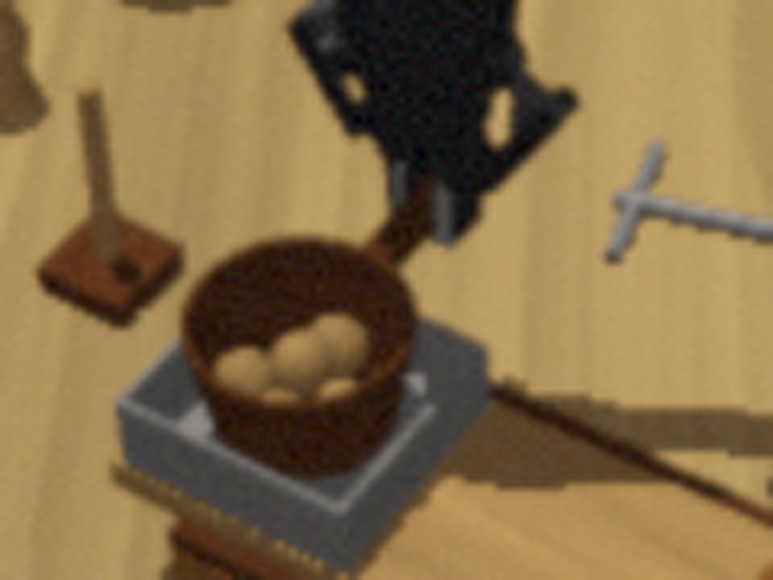

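Call:
move_arm(increments=[[0,0,0,0,1.32],[0,0,0,0,1.36]])

```text
t: 7.9
tool_pos: [0.5587, 0.0791, 0.1263]
tool_rot: [-2.727, -1.56, 0.0]
contact_force: [0.1, -0.2, -2.0]
opening: 0.0135
```

```bash
cat > q.sh <<'E'
python3 snap.py wrist $1
python3 - <<'P'
from h import *
import numpy as np
np.set_printoptions(precision=3,suppress=True)
o=st();print(o['tool_pos'],o['wrist_torque'],o['contact_force'],o['opening'],o['t'])
P
E
bash q.sh i3
```

```text
[0.559 0.079 0.126] [-0.092  0.111 -0.012] [-0.689  0.6   -1.993] 0.013785451795037389 7.95
```

View pics/i3_wrist.png

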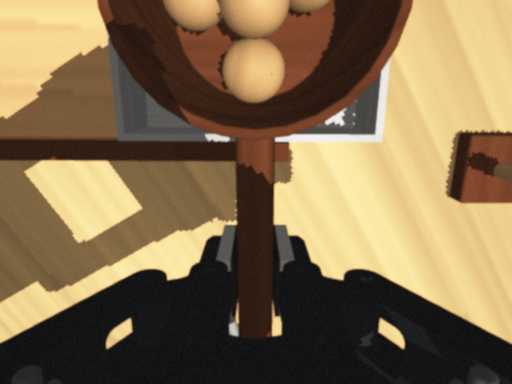

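Call:
move_arm(increments=[[0,0,0,0,1.38],[0,0,0,0,1.4]])

```text
t: 8.2
tool_pos: [0.559, 0.0791, 0.1267]
tool_rot: [2.727, 1.559, 0.001]
contact_force: [-0.3, 0.6, -0.8]
opening: 0.0138
```

```bash
bash q.sh i4
```

```text
[0.559 0.079 0.127] [ 0.037 -0.01   0.   ] [ 0.193 -0.426 -1.528] 0.014011566378422456 8.25
```

View pics/i4_wrist.png

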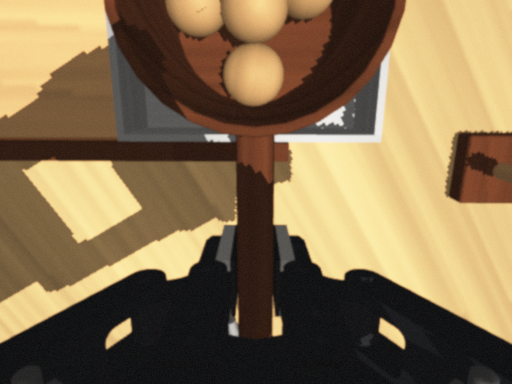

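Call:
move_arm(increments=[[0.2,0,-0.8,0,1.4],[0.4,0,-1.6,0,1.4],[0.6,0,-2.4,0,1.4]])

```text
t: 8.62
tool_pos: [0.5623, 0.0844, 0.1515]
tool_rot: [2.727, 1.559, 0.002]
contact_force: [-0.0, -0.1, -1.0]
opening: 0.014
```

```bash
bash q.sh i5;  python3 snap.py side i5 180,180,120,90
```

```text
[0.563 0.085 0.153] [ 0.069 -0.03   0.004] [1.156 0.148 1.714] 0.013950903729057627 8.675
```

View pics/i5_wrist.png

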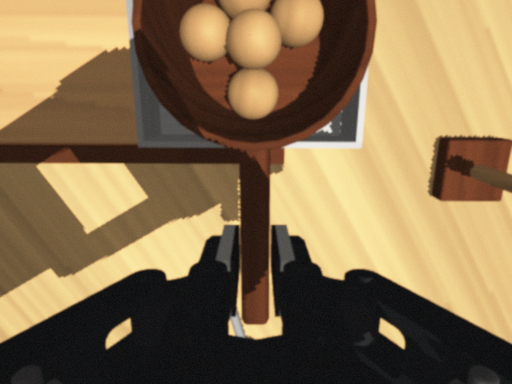

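View pics/i5_side.png

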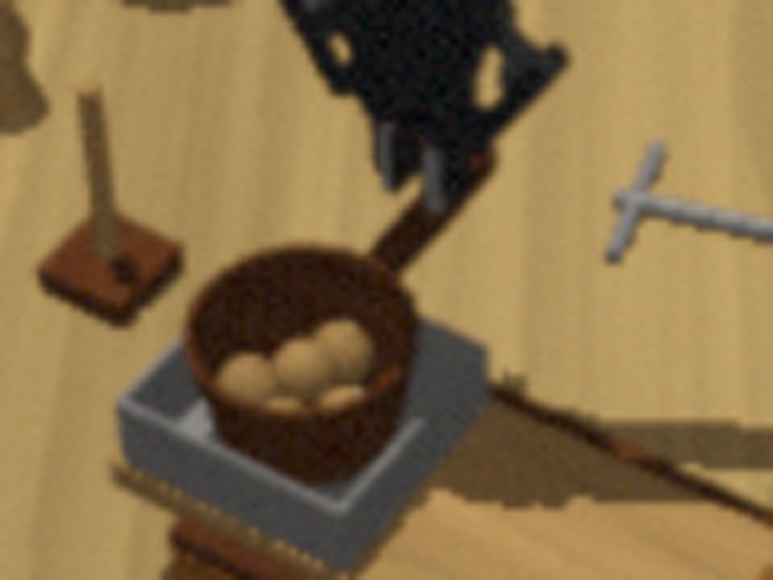

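Call:
move_arm(increments=[[-1,0,0,0,2.5],[-2,0,0,0,2.5],[-2.7,0,1,0,2.5],[-2.7,0,2.2,0,2.5],[-2.7,0,2.2,0,1.4]])

```text
t: 9.35
tool_pos: [0.5467, 0.0609, 0.1261]
tool_rot: [-2.726, -1.558, 0.005]
contact_force: [-0.1, 0.4, -0.3]
opening: 0.0145
```

Call:
move_arm(increments=[[0,0,0,0,1.36],[0,0,0,0,1.36],[0,0,-0.5,0,1.36],[0,0,-1,0,1.36]])

```text
t: 9.85
tool_pos: [0.5483, 0.0611, 0.139]
tool_rot: [2.727, 1.56, 0.001]
contact_force: [-0.7, 1.0, -1.3]
opening: 0.0137
```

```bash
bash q.sh i6;  python3 snap.py side i6 180,180,120,90
```

```text
[0.549 0.061 0.14 ] [-0.053  0.098  0.013] [ 0.678 -0.397 -0.931] 0.01383681005819495 9.9
```

View pics/i6_wrist.png

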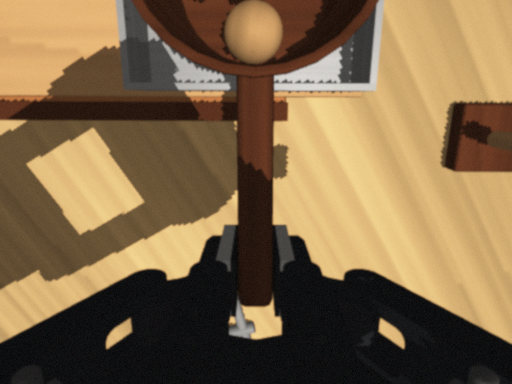

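View pics/i6_side.png

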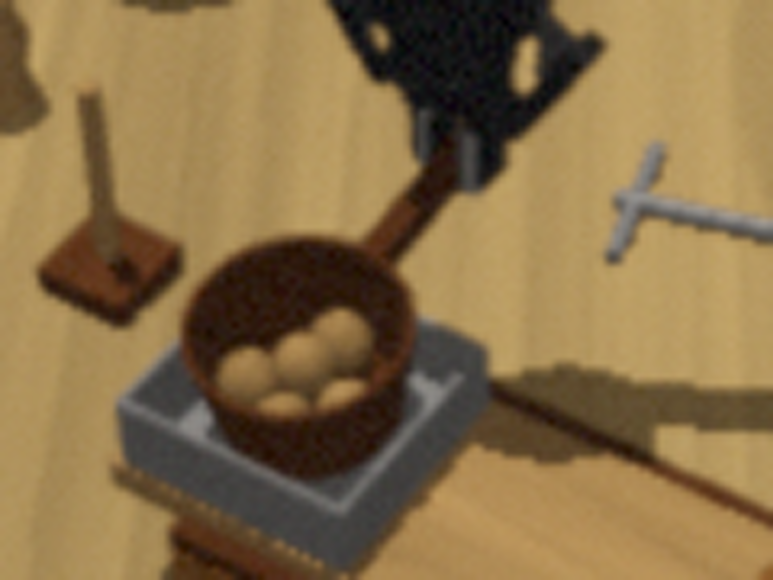

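Call:
move_arm(increments=[[0,0,-0.5,0,1.36],[0,0,-1,0,1.36],[0,0,-1.5,0,1.36],[0,0,-2,0,1.36]])

```text
t: 10.45
tool_pos: [0.5482, 0.0612, 0.1586]
tool_rot: [-2.727, -1.559, -0.001]
contact_force: [0.6, 2.4, -2.8]
opening: 0.0136
```

```bash
bash q.sh i7;  python3 snap.py side i7 180,180,120,90; python3 snap.py scene i7 220,120,140,105
```

```text
[0.548 0.061 0.159] [ 0.146  0.066 -0.001] [-0.478  0.994 -0.703] 0.013841951766859137 10.5
```

View pics/i7_wrist.png

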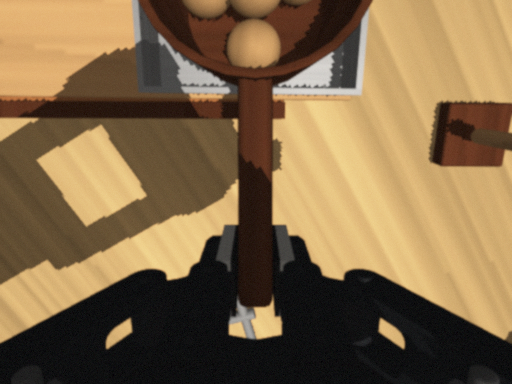

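View pics/i7_scene.png

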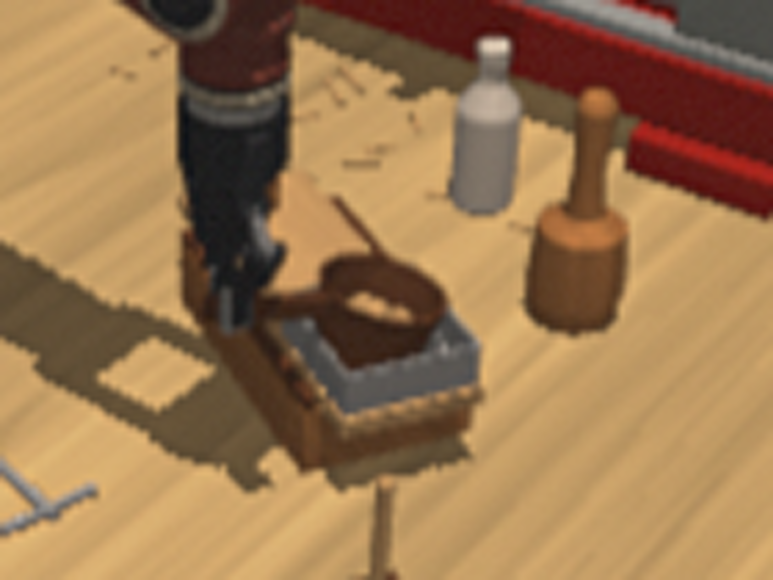

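View pics/i7_side.png

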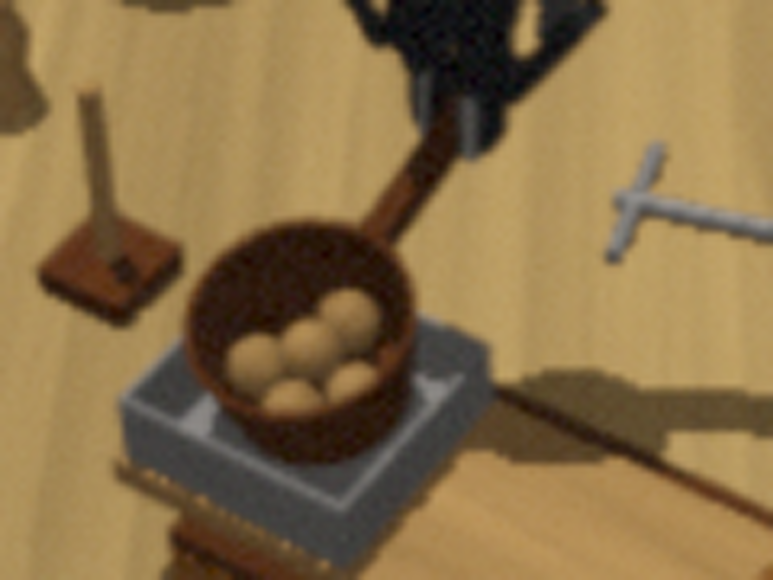

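Call:
move_arm(increments=[[0.5,0,-0.6,0,1.36],[0.8,0,-1.2,0,1.36],[0.9,0,-1.8,0,1.36],[1.0,0,-2.4,0,1.36],[1.1,0,-2.9,0,1.36]])

```text
t: 11.22
tool_pos: [0.5537, 0.0706, 0.1877]
tool_rot: [-2.727, -1.56, -0.0]
contact_force: [0.7, -0.4, -0.9]
opening: 0.0138
```

```bash
bash q.sh i8;  python3 snap.py side i8 180,180,120,90; python3 snap.py scene i8 220,120,140,105
```

```text
[0.554 0.071 0.189] [0.073 0.087 0.057] [-0.25   1.345 -1.079] 0.013533842160107949 11.275
```

View pics/i8_scene.png

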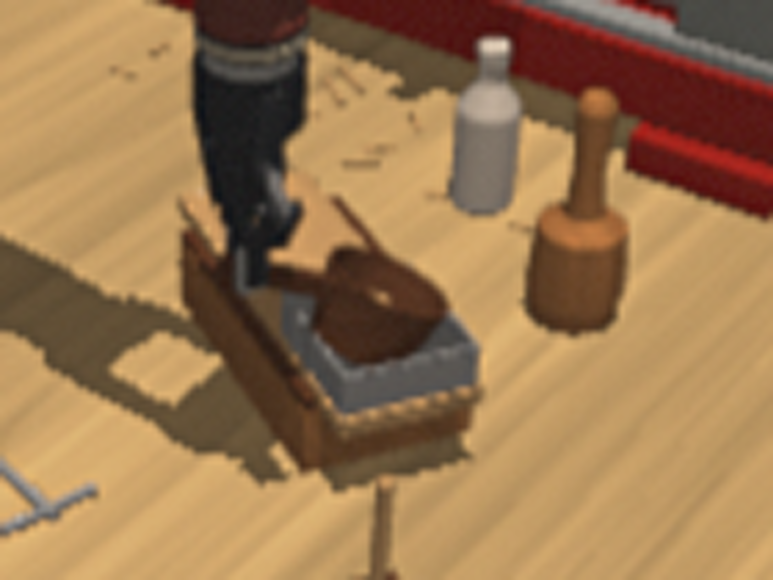

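View pics/i8_side.png

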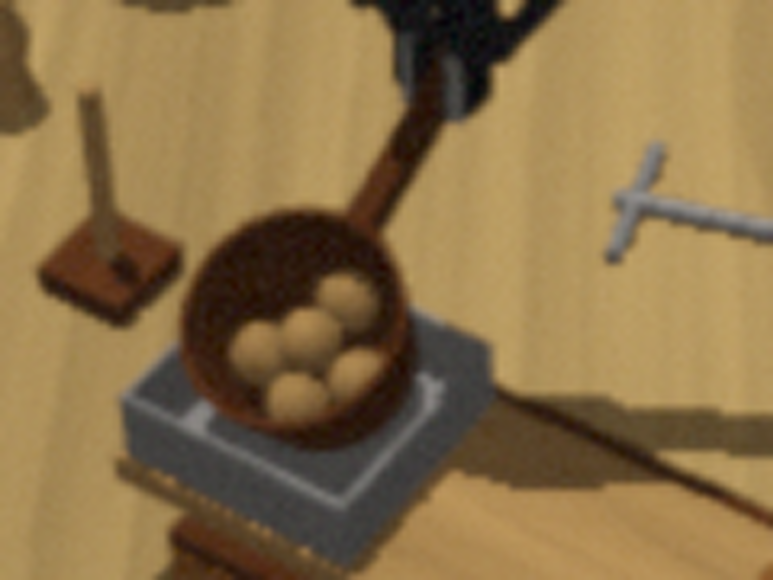

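View pics/i8_wrist.png

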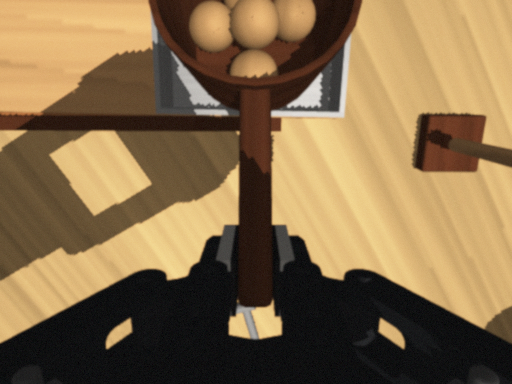

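Call:
move_arm(increments=[[0,0,-0.6,0,1.36],[0,0,-1.2,0,1.36],[0.1,0,-1.9,0,1.36],[0.6,0,-2.4,0,1.36],[1.2,0,-2.9,0,1.36]])

```text
t: 12.0
tool_pos: [0.5599, 0.0811, 0.2167]
tool_rot: [2.727, 1.559, 0.0]
contact_force: [-0.6, -0.6, -1.9]
opening: 0.0136
```

```bash
bash q.sh i9;  python3 snap.py side i9 180,180,120,90; python3 snap.py scene i9 220,120,140,105
```

```text
[0.561 0.082 0.217] [-0.017  0.043  0.01 ] [ 0.075  0.246 -1.179] 0.013711486503393053 12.05
```

View pics/i9_scene.png

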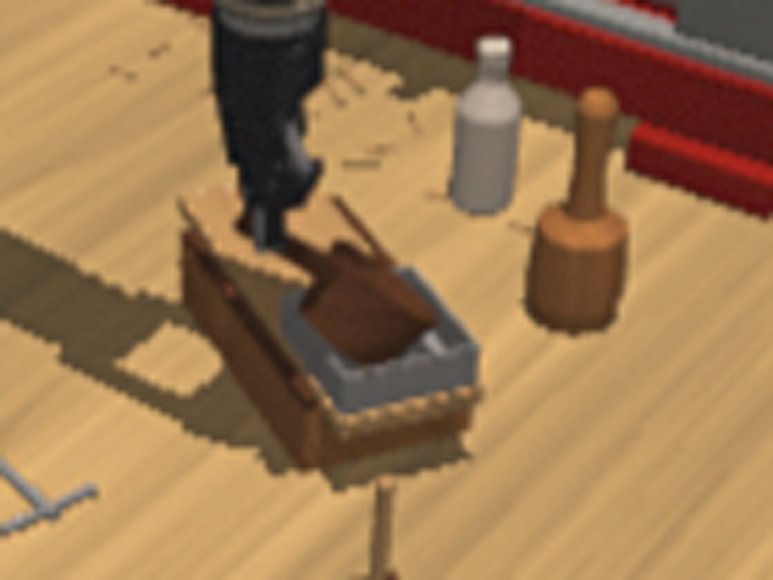

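View pics/i9_side.png

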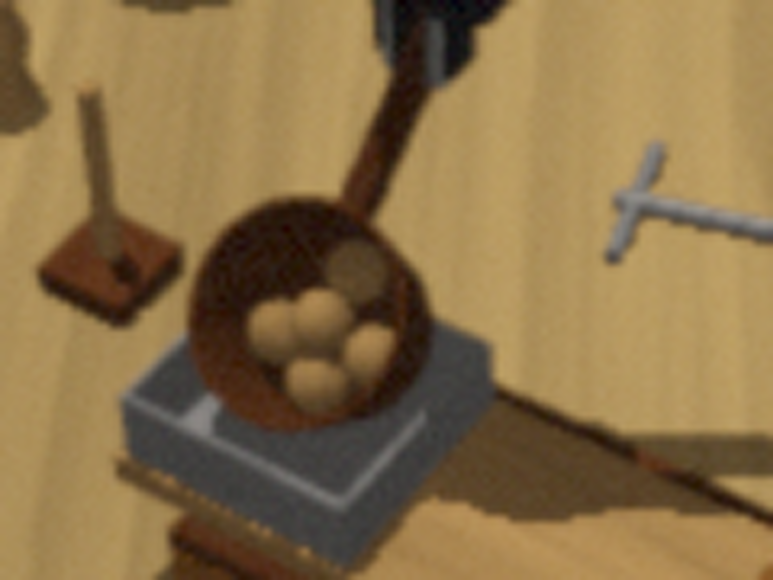

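Call:
move_arm(increments=[[0.4,0,-0.4,0,1.36],[0.8,0,-0.8,0,1.36],[1.6,0,-1.2,0,1.36],[2.5,0,-1.6,0,1.36],[3.2,0,-1.9,0,1.36]])

```text
t: 12.78
tool_pos: [0.5763, 0.1091, 0.2355]
tool_rot: [-2.727, -1.56, -0.0]
contact_force: [0.9, -1.0, -1.7]
opening: 0.0138
```

```bash
bash q.sh j1;  python3 snap.py side j1 180,180,120,90; python3 snap.py scene j1 220,120,140,105
```

```text
[0.577 0.11  0.236] [-0.108  0.012 -0.034] [ 0.411  1.222 -2.209] 0.013605800427906488 12.825
```

View pics/j1_scene.png

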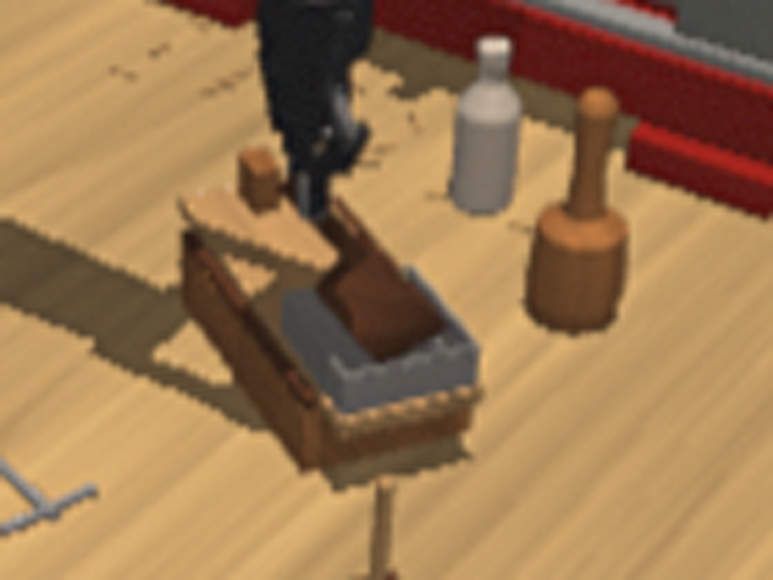

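View pics/j1_side.png

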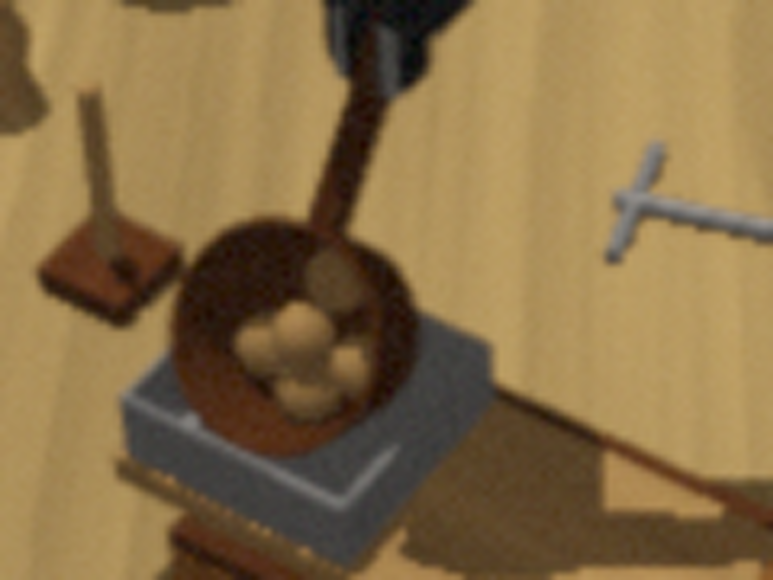

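Call:
move_arm(increments=[[-0.6,0,-0.3,0,1.36],[-1.2,0,-0.5,0,1.36],[-1.5,0,-0.6,0,1.37],[-1.5,0,-0.6,0,1.38]])

```text
t: 13.42
tool_pos: [0.5683, 0.0951, 0.2416]
tool_rot: [2.728, 1.559, 0.001]
contact_force: [-0.9, 0.4, -1.5]
opening: 0.0138
```

```bash
bash q.sh j2;  python3 snap.py side j2 180,180,120,90; python3 snap.py scene j2 220,120,140,105
```

```text
[0.568 0.095 0.241] [-0.107  0.056  0.013] [-0.504  0.151 -1.795] 0.01368417978789463 13.475
```

View pics/j2_scene.png

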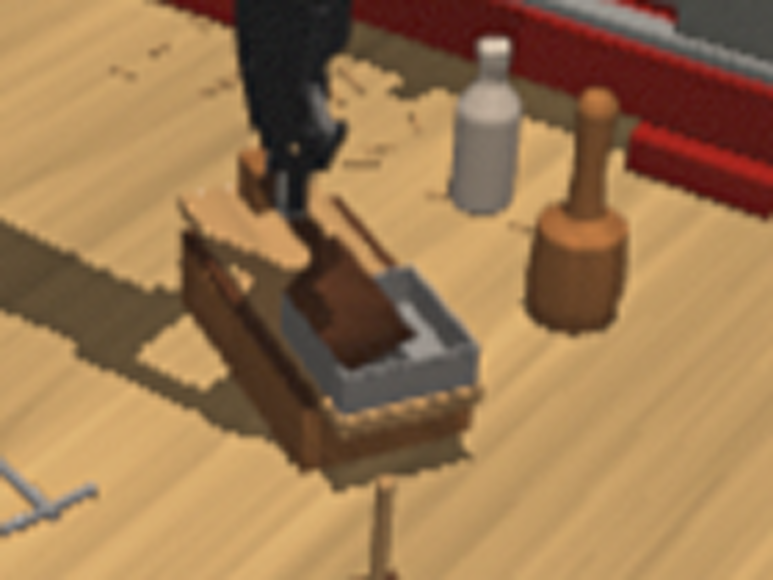

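View pics/j2_side.png

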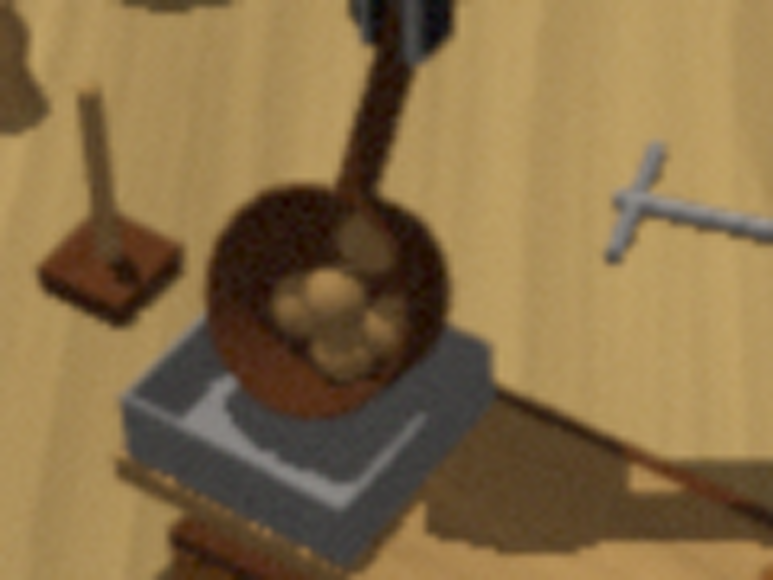

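Call:
move_arm(increments=[[0.3,0,0.4,0,1.37],[1.2,0,0.4,0,1.37],[2.2,0,0.3,0,1.37],[3.2,0,0.2,0,1.37],[4.2,0,0.1,0,1.37]])

```text
t: 14.2
tool_pos: [0.5907, 0.1323, 0.2426]
tool_rot: [2.726, 1.559, 0.004]
contact_force: [-0.4, -0.1, 4.5]
opening: 0.0139
```

```bash
bash q.sh j3;  python3 snap.py side j3 180,180,120,90; python3 snap.py scene j3 220,120,140,105
```

```text
[0.591 0.133 0.243] [-0.026  0.307  0.011] [-1.492 -0.805  6.278] 0.014015575655007847 14.25
```

View pics/j3_scene.png

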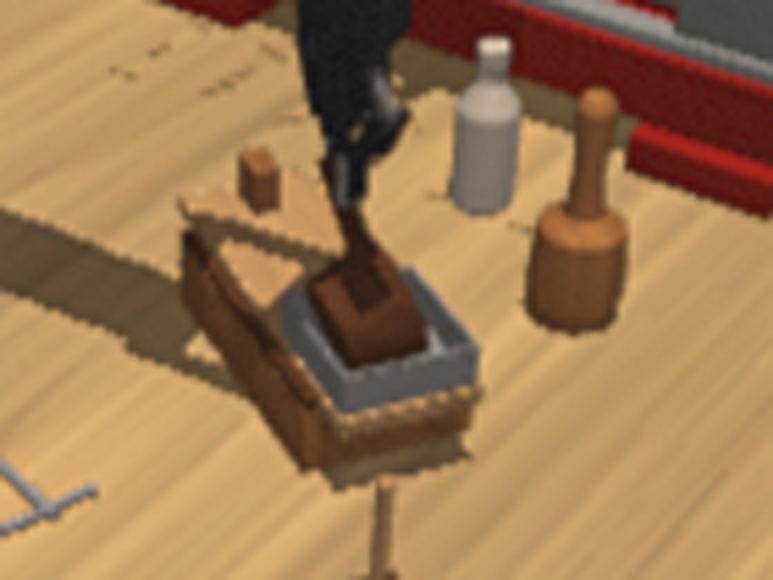

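View pics/j3_side.png

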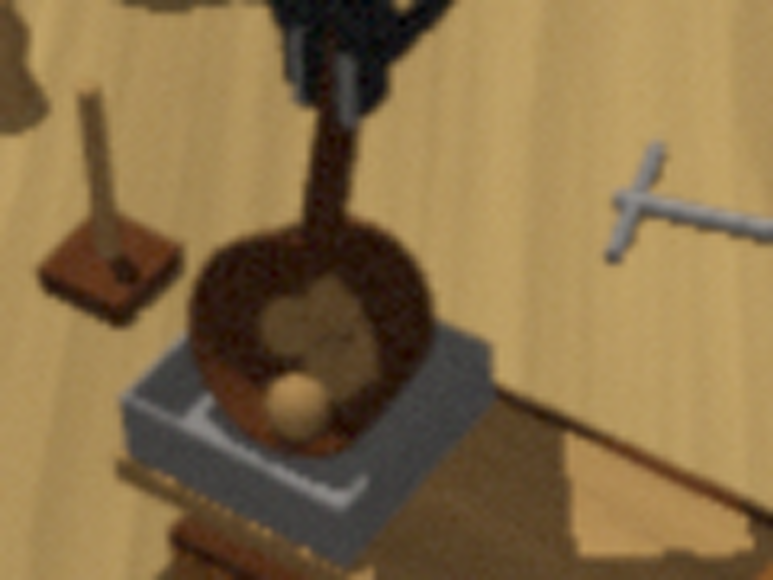

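Call:
move_arm(increments=[[0.5,0,-0.4,0,1.37],[1.5,0,-0.5,0,1.37],[2.5,0,-0.6,0,1.37],[3.5,0,-0.6,0,1.37]])

```text
t: 14.85
tool_pos: [0.6076, 0.1624, 0.2458]
tool_rot: [-2.727, -1.56, 0.002]
contact_force: [-1.3, -1.0, -2.1]
opening: 0.0143
```

```bash
bash q.sh j4;  python3 snap.py side j4 180,180,120,90; python3 snap.py scene j4 220,120,140,105
```

```text
[0.608 0.163 0.246] [-0.09  -0.011  0.016] [-1.307  0.72  -1.047] 0.013657617717973395 14.9
```

View pics/j4_scene.png

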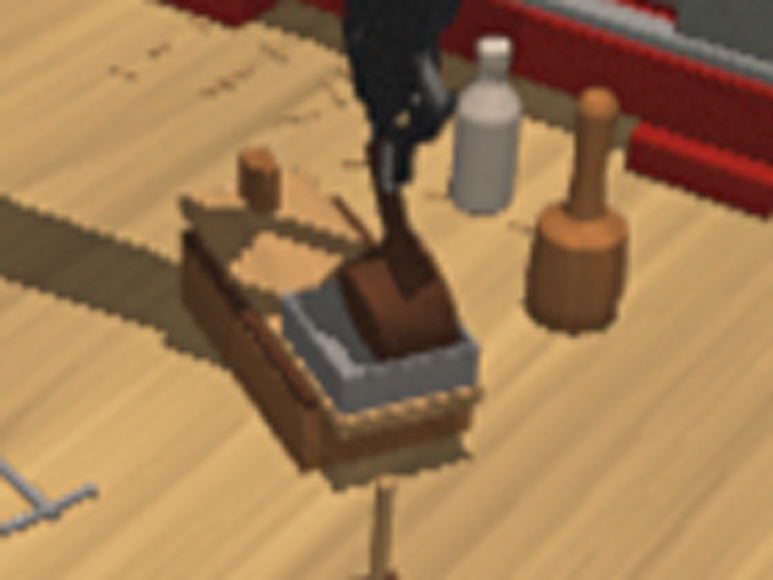

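View pics/j4_side.png

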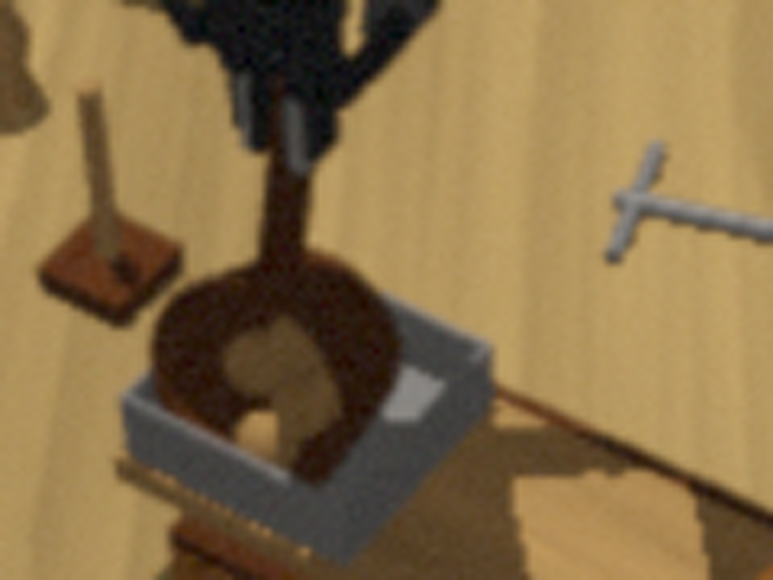

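Call:
move_arm(increments=[[1,0,-0.1,0,1.37],[2,0,-0.1,0,1.37],[3,0,-0.1,0,1.37],[4,0,0,0,1.37]])

```text
t: 15.5
tool_pos: [0.6282, 0.1969, 0.2467]
tool_rot: [2.727, 1.559, 0.0]
contact_force: [-1.1, -1.6, 3.1]
opening: 0.0135
```

```bash
bash q.sh j5;  python3 snap.py side j5 180,180,120,90; python3 snap.py scene j5 220,120,140,105
```

```text
[0.629 0.198 0.247] [-0.24   0.153 -0.005] [-1.184 -0.972 -0.278] 0.013744768854401674 15.55
```

View pics/j5_scene.png

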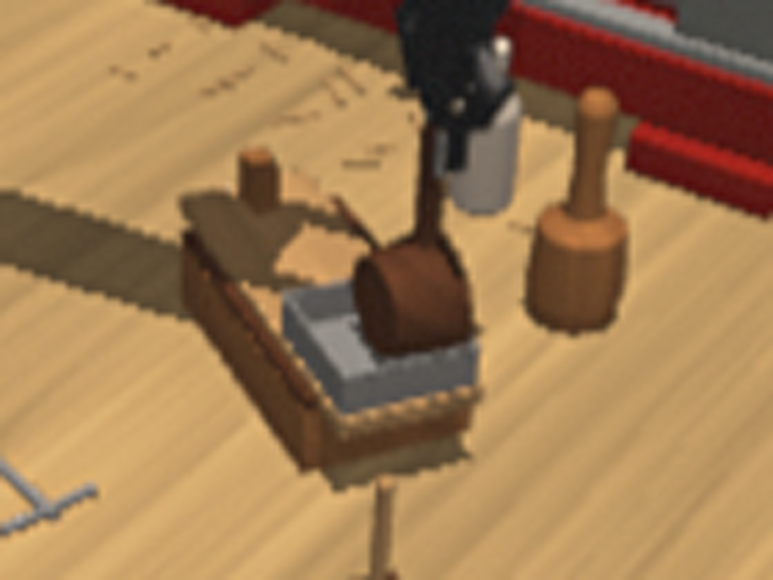

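View pics/j5_side.png

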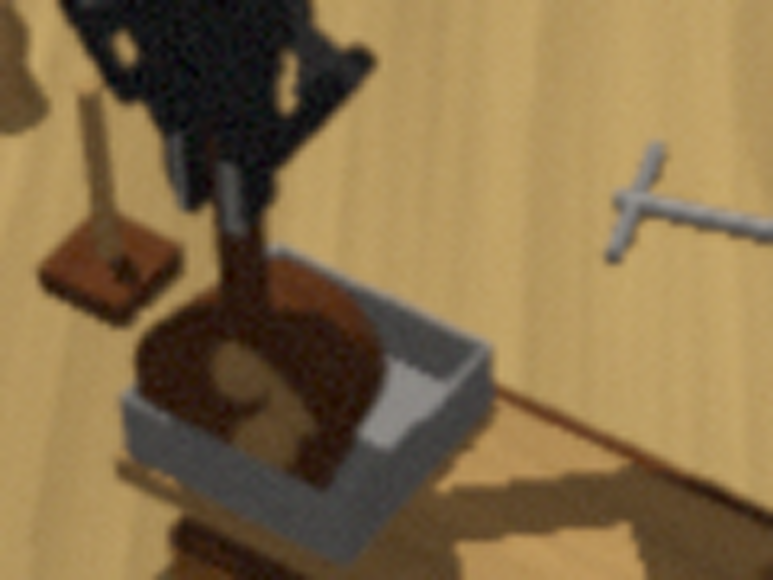

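Call:
move_arm(increments=[[0,0,-0.6,0,1.34],[-1,0,-0.8,0,1.34],[-2,0,-0.8,0,1.34],[-3.2,0,-0.8,0,1.34],[-4.5,0,-0.8,0,1.34]])

```text
t: 16.27
tool_pos: [0.6044, 0.1567, 0.2544]
tool_rot: [-2.727, -1.559, -0.001]
contact_force: [1.4, 1.1, -0.6]
opening: 0.014
```

```bash
bash q.sh j6;  python3 snap.py side j6 180,180,120,90; python3 snap.py scene j6 220,120,140,105
```

```text
[0.604 0.156 0.254] [ 0.188 -0.043 -0.007] [ 0.674  0.821 -1.363] 0.01372280873749555 16.325
```

View pics/j6_scene.png

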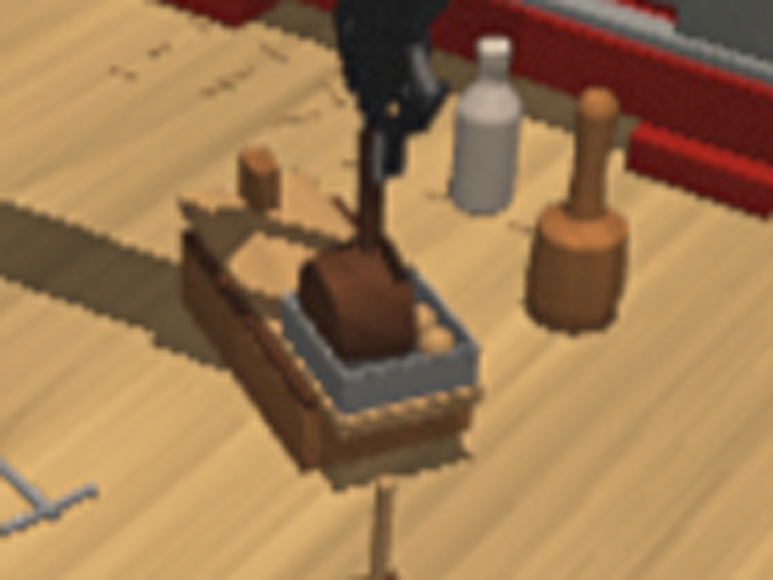

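View pics/j6_side.png

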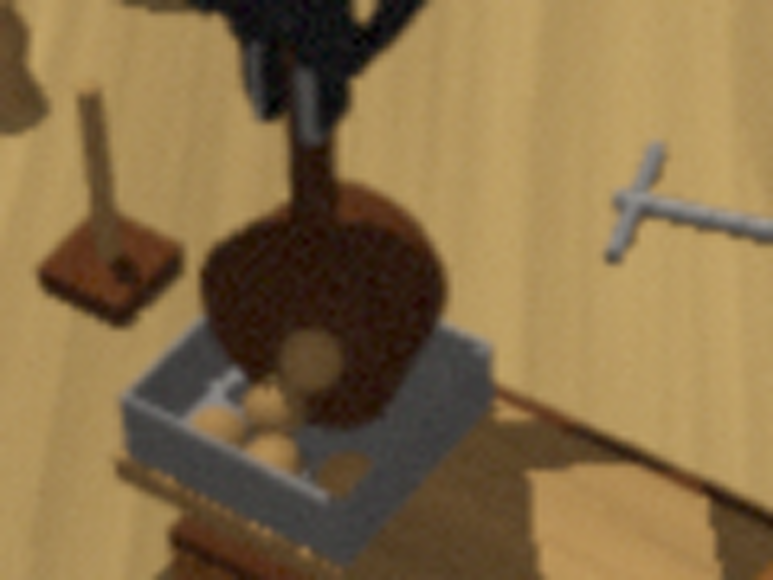

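Call:
move_arm(increments=[[0,0,0,0,1.34],[0,0,-0.5,0,1.34],[-0.5,0,-1.2,0,1.3],[-0.5,0,-2.2,0,1.2]])

```text
t: 16.92
tool_pos: [0.6023, 0.1531, 0.277]
tool_rot: [-2.727, -1.56, -0.0]
contact_force: [0.6, -0.4, -0.7]
opening: 0.0138
```

```bash
bash q.sh j7;  python3 snap.py side j7 180,180,120,90; python3 snap.py scene j7 220,120,140,105
```

```text
[0.603 0.153 0.279] [ 0.008 -0.048 -0.028] [0.113 0.53  0.105] 0.013565316493799695 16.975
```

View pics/j7_scene.png

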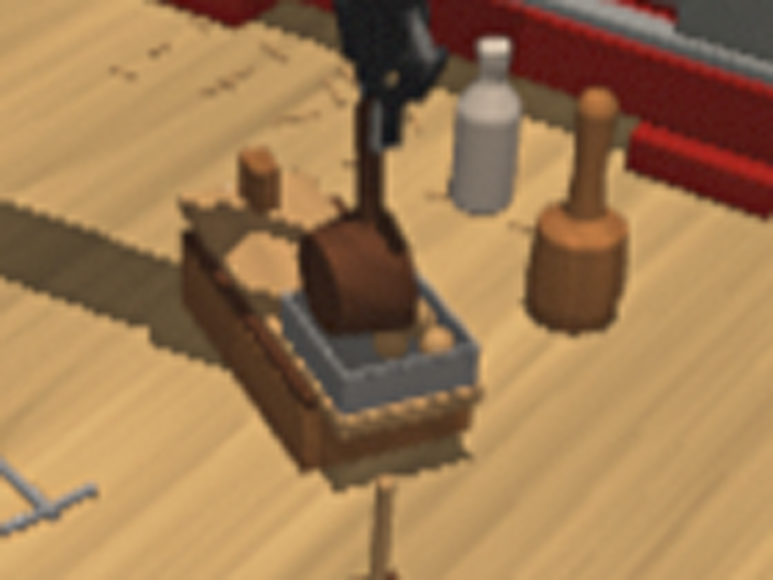

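View pics/j7_side.png

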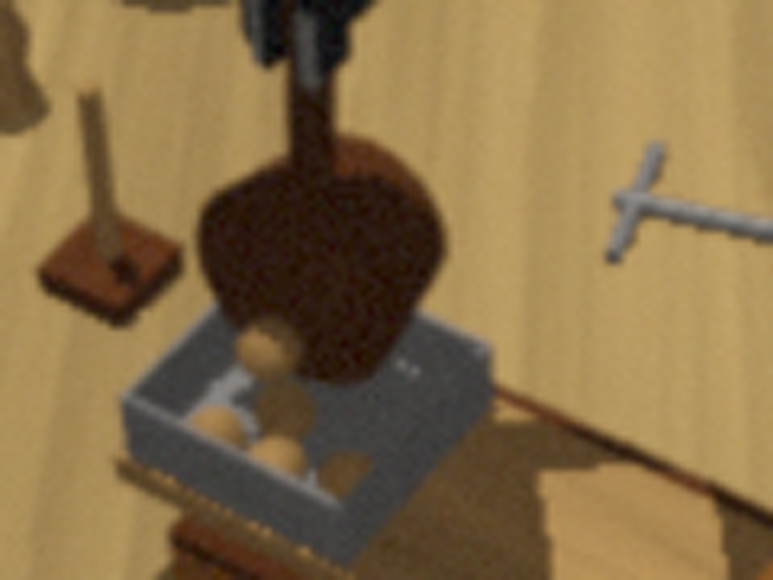

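Call:
move_arm(increments=[[0,0,-1,0,0.5],[0,0,-3,0,0.5],[0,0,-5.5,0,0.5],[0,0,-8,0,0.5],[0,0,-9,0,0.5]], newtons=70)

```text
t: 17.7
tool_pos: [0.603, 0.1533, 0.3701]
tool_rot: [2.725, 1.559, 0.007]
contact_force: [-0.1, 0.1, -0.9]
opening: 0.0131
```

```bash
bash q.sh j8;  python3 snap.py side j8 160,160,160,120; python3 snap.py scene j8 220,120,140,105; python3 - <<'E'
from h import *
V=lambda u,v,z:onz('side',u,v,z)[:2].round(3)
print('bowl',V(206,158,.05),'chuck',V(309,138,.05),'key',V(281,211,.005),V(312,219,.005),'stub',V(179,190,.02),'blank',V(228,130,0),V(273,132,0),'mallet',V(207,345,.02))
print(to([.443,-.189,.36],83))
E
```

```text
[0.603 0.153 0.37 ] [ 0.021 -0.005 -0.012] [ 0.713 -0.535  0.06 ] 0.012905304014322492 17.75
bowl [ 0.712 -0.256] chuck [ 0.36  -0.383] key [ 0.461 -0.05 ] [ 0.367 -0.017] stub [ 0.786 -0.123] blank [ 0.66  -0.504] [ 0.487 -0.494] mallet [0.636 0.422]
(array([-37.58,   3.61,   0.67]), np.float64(66.52996031003894), np.float64(-30.470039689961062))
```

View pics/j8_scene.png

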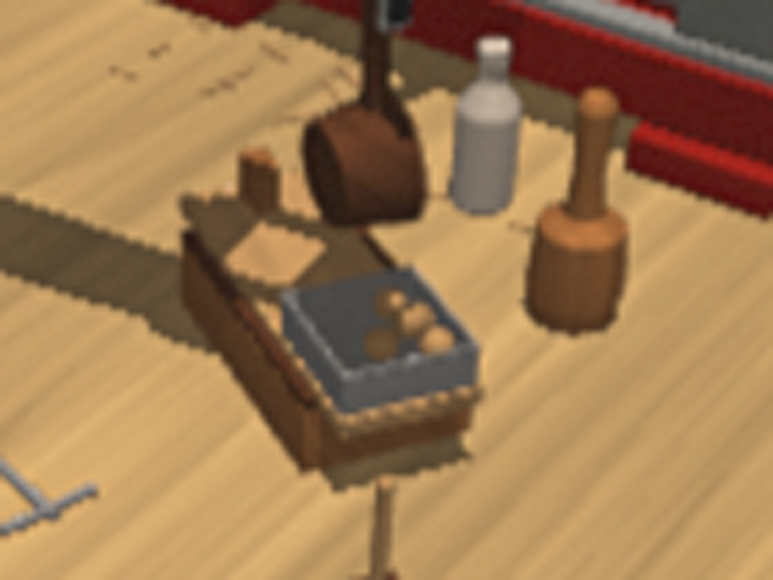

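View pics/j8_side.png

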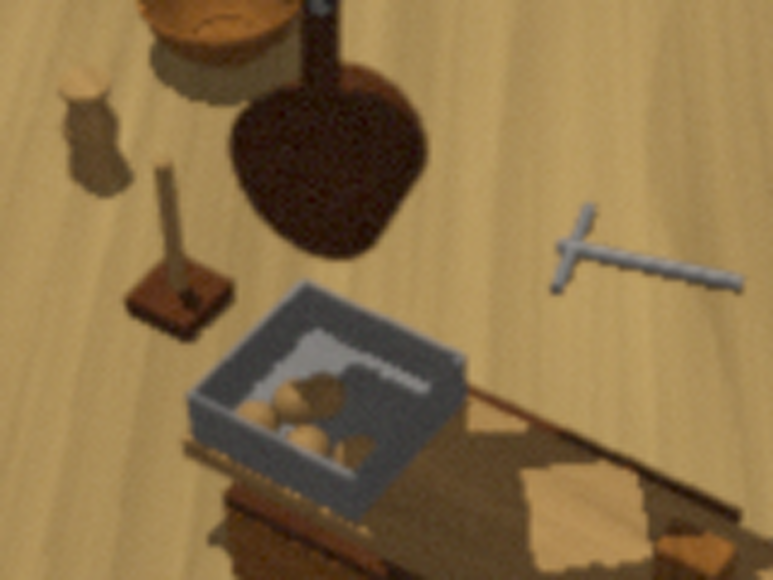

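```bash
python3 - <<'E'
from h import *
print(to([.589,-.090,.19],-30.4))
E
```

```text
(array([-21.66,  11.16,  17.69]), np.float64(-0.0700396899610638), np.float64(-30.470039689961062))
```

Call:
move_arm(increments=[[-3,1.5,0,0,0.5],[-8,4,0,0,0.5],[-13,6.5,0,0,0.5],[-18,9,0,0,0.5],[-21.5,10.8,3,0,0.5]])

```text
t: 18.48
tool_pos: [0.5867, -0.0893, 0.3377]
tool_rot: [2.726, 1.556, 0.004]
contact_force: [1.0, 0.9, -1.7]
opening: 0.0128
```

```bash
python3 - <<'E'
from h import *
print(to([.589,-.090,.18],-30.4),st()['tool_pos'])
E
python3 snap.py side k1 160,60,200,150;python3 snap.py scene k1 180,130,160,120
```

```text
(array([ 0.05,  0.17, 15.77]), np.float64(-0.15224305605347865), np.float64(-30.552243056053477)) [ 0.58672195 -0.08932222  0.33766084]
```

View pics/k1_scene.png

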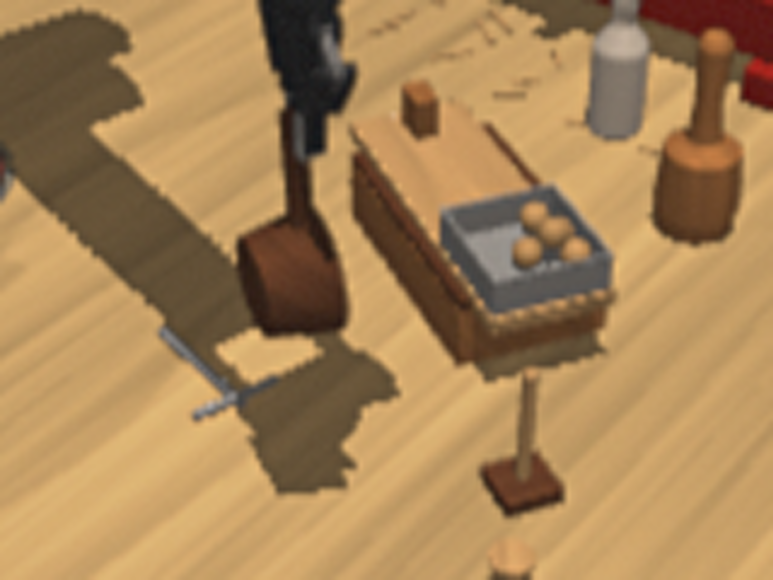

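View pics/k1_side.png

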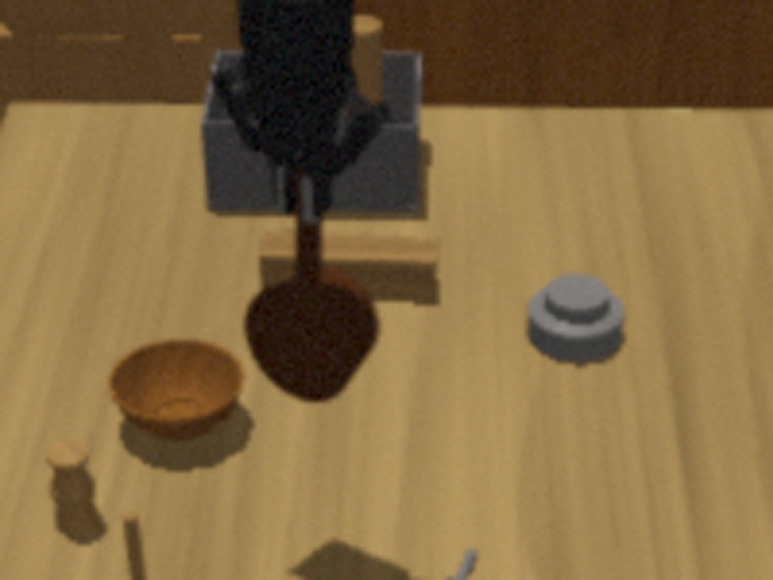

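Call:
move_arm(increments=[[0,0,5,0,0.5],[0,0,10,0,0.5],[0,0,13.5,0,0.5],[0,0,15.5,0,0.5]])

```text
t: 19.08
tool_pos: [0.5849, -0.0857, 0.1779]
tool_rot: [-2.723, -1.559, 0.005]
contact_force: [0.3, -0.2, -0.3]
opening: 0.0131
```

Call:
move_arm(increments=[[0,0,0.4,0,0.5],[0,0,0.8,0,0.5],[0,0,1.2,0,0.5]], newtons=20)

```text
t: 19.45
tool_pos: [0.5875, -0.0871, 0.1711]
tool_rot: [2.725, 1.558, 0.004]
contact_force: [0.3, -0.5, -0.8]
opening: 0.0123
```

```bash
bash q.sh k2
python3 snap.py side k2 180,110,160,120;python3 snap.py scene k2 180,130,160,120
```

```text
[ 0.587 -0.087  0.17 ] [ 0.012 -0.024 -0.002] [-0.148 -0.24  -2.135] 0.01273756479392961 19.5
```

View pics/k2_scene.png

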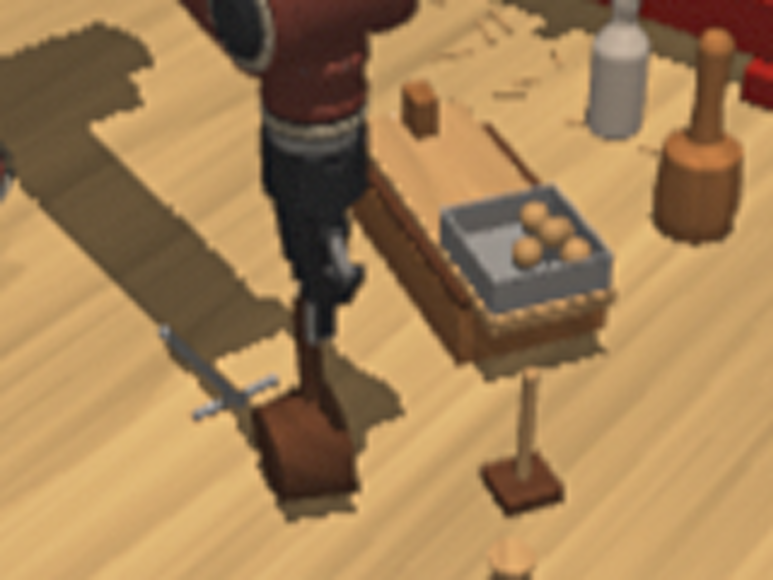

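View pics/k2_side.png

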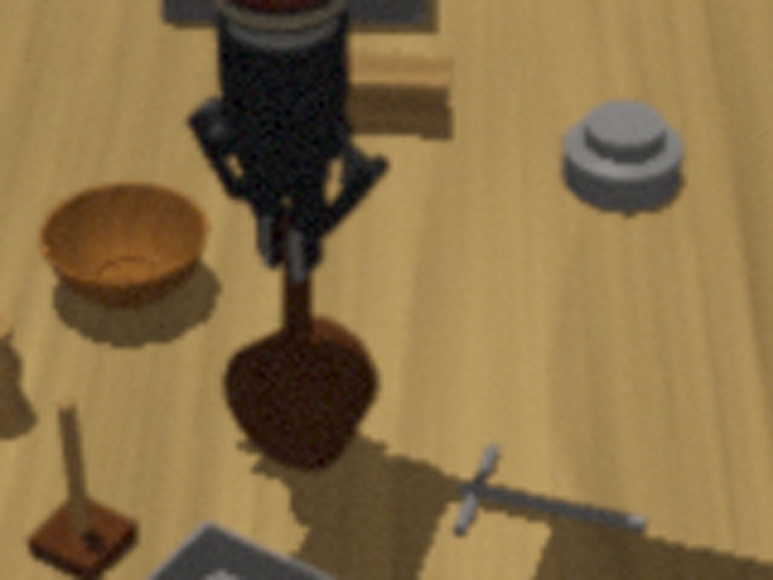

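Call:
move_arm(increments=[[0,0,0.3,0,0.5],[0,0,0.6,0,0.5],[0,0,0.9,0,0.5],[0,0,0.9,0,1.3]])

```text
t: 20.1
tool_pos: [0.5887, -0.0879, 0.168]
tool_rot: [2.723, 1.557, 0.006]
contact_force: [-6.8, 0.4, 23.2]
opening: 0.0131
```

```bash
bash q.sh k3
python3 snap.py scene k3 180,130,160,120
```

```text
[ 0.589 -0.088  0.168] [0.442 2.02  0.033] [-7.271 -0.214 22.321] 0.012973208110470588 20.15
```

View pics/k3_scene.png

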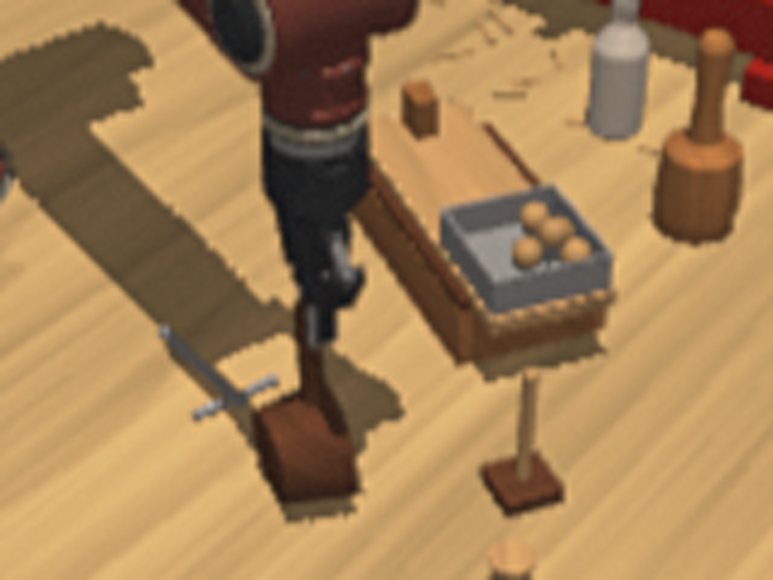

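Call:
move_arm(increments=[[-0.5,0,-0.1,0,1.36],[-1.3,0,-0.2,0,1.36],[-2.1,0,-0.2,0,1.36],[-3,0,-0.2,0,1.36]])

```text
t: 20.7
tool_pos: [0.5725, -0.1131, 0.1645]
tool_rot: [2.725, 1.558, 0.006]
contact_force: [1.0, 1.5, 6.7]
opening: 0.014
```

```bash
bash q.sh k4
python3 snap.py scene k4 180,130,160,120
```

```text
[ 0.572 -0.114  0.164] [ 0.379 -0.084  0.018] [1.01  0.319 7.818] 0.01366588524851568 20.75
```

View pics/k4_scene.png

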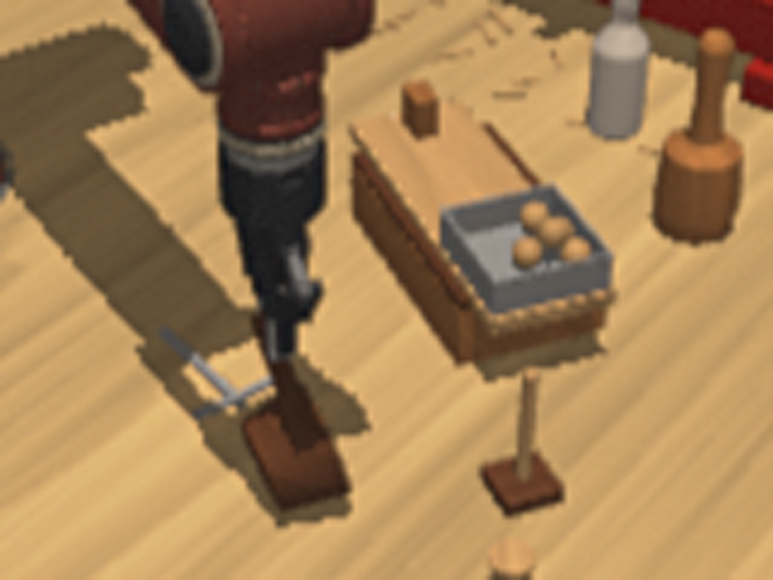

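Call:
move_arm(increments=[[-1,0,0.1,0,1.36],[-2,0,0.3,0,1.36],[-3,0,0.5,0,1.36],[-4,0,0.8,0,1.36],[-5,0,1.2,0,1.36]])

```text
t: 21.42
tool_pos: [0.5471, -0.1575, 0.154]
tool_rot: [2.723, 1.557, 0.003]
contact_force: [-3.9, -1.4, 13.3]
opening: 0.0136
```

```bash
bash q.sh k5
python3 snap.py scene k5 180,130,160,120
```

```text
[ 0.546 -0.158  0.153] [-0.059  0.553  0.055] [-3.063 -1.873 12.989] 0.013691789857731873 21.475
```

View pics/k5_scene.png

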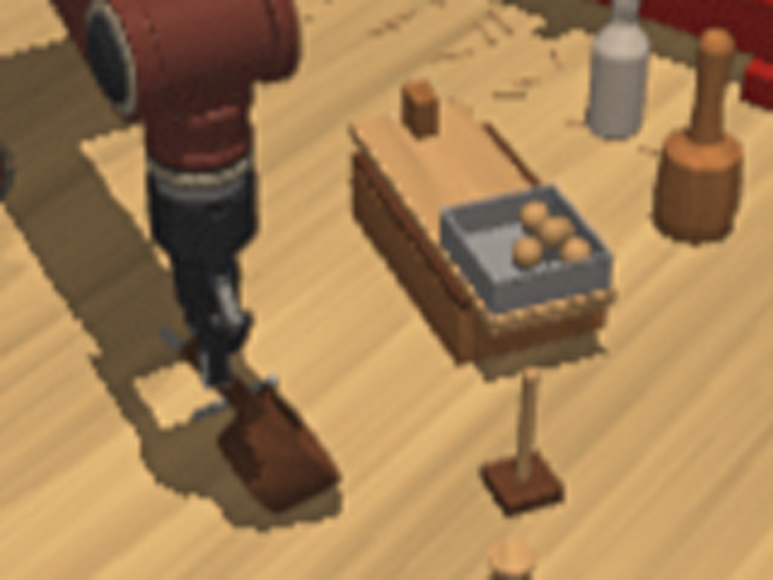

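Call:
move_arm(increments=[[-1,0,0.4,0,1.36],[-2,0,0.9,0,1.36],[-3,0,1.5,0,1.36],[-4,0,2.2,0,1.36],[-5,0,3,0,1.36]])

```text
t: 22.15
tool_pos: [0.521, -0.2015, 0.1227]
tool_rot: [2.723, 1.557, -0.001]
contact_force: [-2.6, -3.6, 6.8]
opening: 0.0139
```

```bash
bash q.sh k6
python3 snap.py scene k6 180,130,160,120
```

```text
[ 0.52  -0.202  0.121] [-0.578  0.075 -0.168] [-1.685 -3.939  5.49 ] 0.014049831567227078 22.2
```

View pics/k6_scene.png

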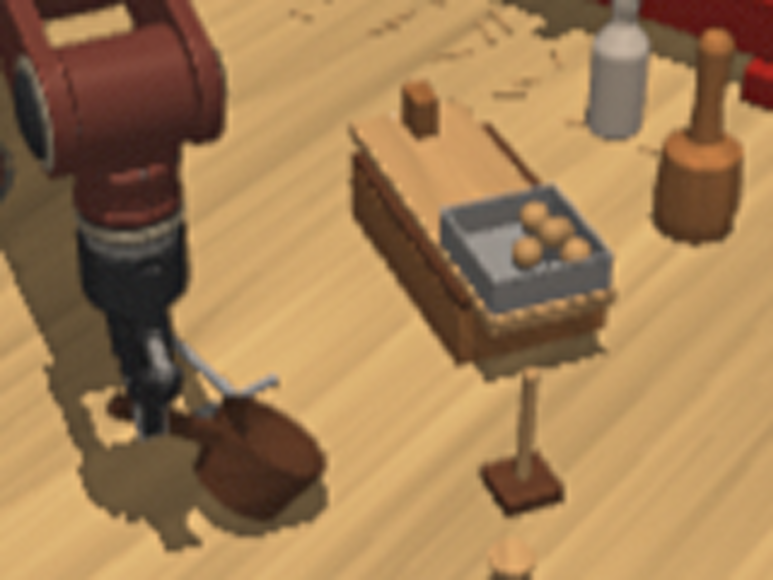

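Call:
move_arm(increments=[[-1,0,1,0,1.36],[-2,0,2.1,0,1.36],[-3,0,3.5,0,1.36],[-3.6,0,5,0,1.36],[-4,0,6.5,0,1.36]])

```text
t: 22.88
tool_pos: [0.4994, -0.2333, 0.0535]
tool_rot: [-2.726, -1.558, 0.001]
contact_force: [-0.6, -1.3, 2.1]
opening: 0.0136
```

```bash
bash q.sh k7
python3 snap.py scene k7 180,130,160,120; python3 snap.py side k7 180,110,160,120
```

```text
[ 0.498 -0.233  0.051] [-0.057 -0.147 -0.094] [-0.32  -0.673 -0.613] 0.013464207574193242 22.925
```

View pics/k7_scene.png

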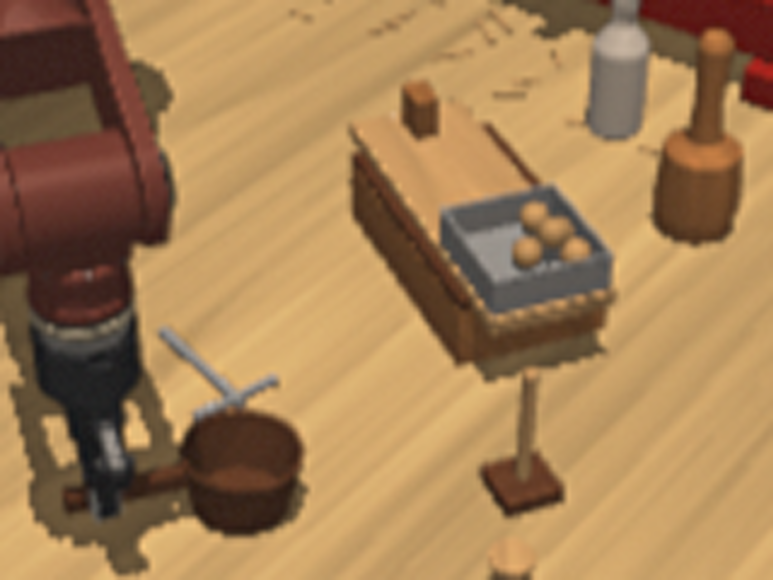

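View pics/k7_side.png

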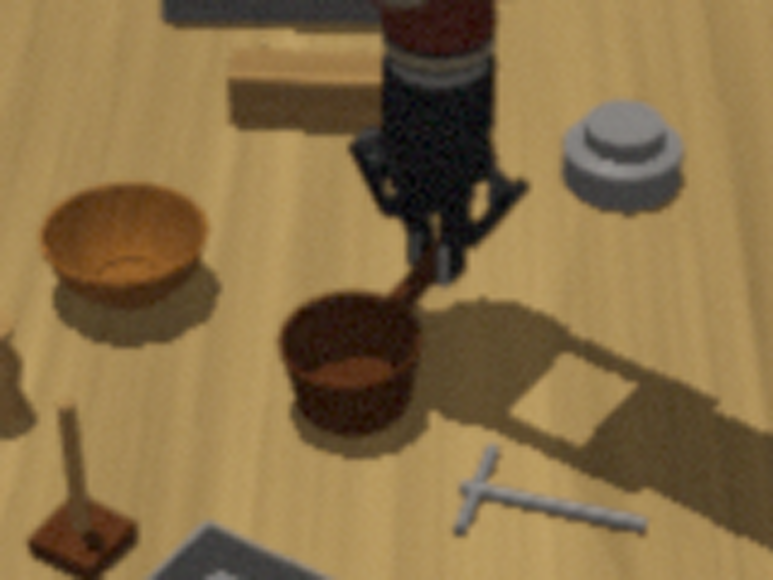

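Call:
move_arm(increments=[[0,0,0.2,0,1.6],[0,0,0.2,0,3],[0,0,0,0,3.5],[0,0,-3,0,3.5],[0,0,-8,0,3.5]])

```text
t: 23.65
tool_pos: [0.4988, -0.2324, 0.1344]
tool_rot: [-2.723, -1.558, 0.003]
contact_force: [-0.0, -0.4, 1.0]
opening: 0.0351
```

```bash
python3 snap.py side l1 180,110,160,120; python3 - <<'E'
from h import *
o=st();print(o['tool_pos'],to([.42,.15,.30],-30.8))
E
```

```text
[ 0.50335747 -0.23516165  0.144016  ] (array([ 28.97, -26.54, -15.88]), np.float64(0.35149078126475786), np.float64(-30.448509218735246))
```

View pics/l1_side.png

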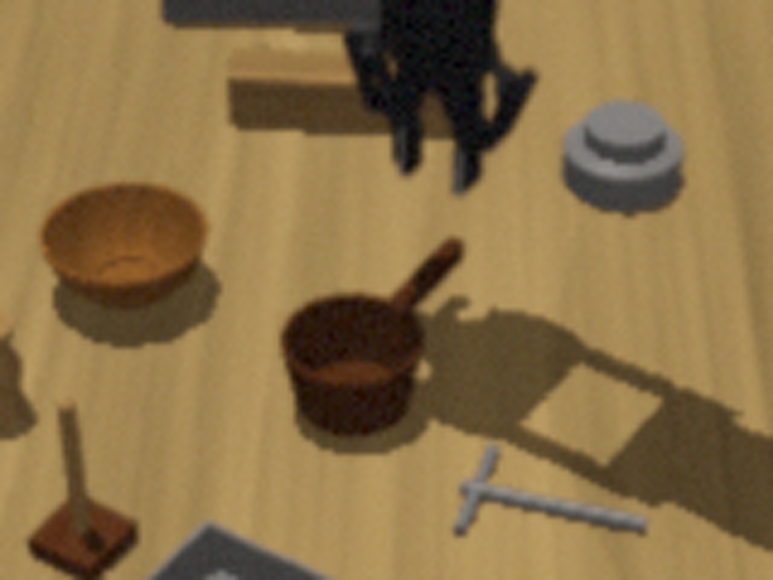

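Call:
move_arm(increments=[[2,0,-5,-10,3.5],[7,0,-10,-20,4.5],[13,-3,-13,-30,5],[19,-7,-13,-40,5],[25,-11,-13,-50,5]])

```text
t: 24.32
tool_pos: [0.5343, 0.0041, 0.2663]
tool_rot: [1.804, 2.568, 0.003]
contact_force: [0.3, 0.4, 0.2]
opening: 0.05
```

```bash
python3 - <<'E'
from h import *
o=st();print(o['tool_pos'],to([.493,.235,.25],59.3))
E
```

```text
[0.53426954 0.00406819 0.26625394] (array([23.13,  3.95,  1.61]), np.float64(-39.46145807131738), np.float64(19.838541928682613))
```

Call:
move_arm(increments=[[5,0.8,0.4,-10,5],[10,1.6,0.8,-20,5],[15,2.5,1.2,-30,5],[19.5,3.3,1.6,-39.5,5],[23,3.9,1.6,-39.5,5]])

```text
t: 24.95
tool_pos: [0.493, 0.234, 0.2485]
tool_rot: [0.835, 3.028, 0.001]
contact_force: [-0.1, -0.7, -0.3]
opening: 0.0503
```

```bash
python3 - <<'E'
from h import *
from station import get_image
import cv2
d=get_image('wrist'); cv2.imwrite('pics/m1.png',d['image'][:,:,::-1]); np.savez('m1.npz',**d)
o=st();print(o['tool_pos'],to([.493,.235,.25],59.3))
E
```

```text
[0.49232126 0.23697739 0.24873926] (array([-0.16, -0.13, -0.13]), np.float64(-0.04121792606257202), np.float64(59.258782073937425))
```

View pics/m1.png

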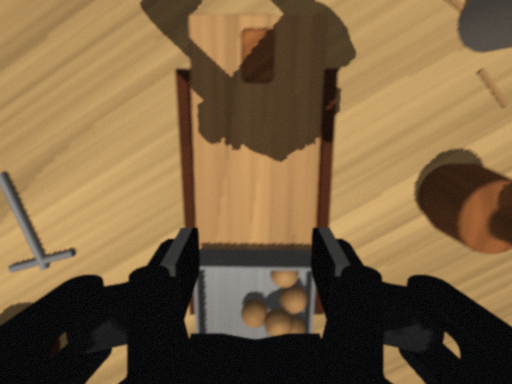

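Wrist view: the block is at about (258,55), the board's inner end on row 14, fence inner ends at about (182,70) and (331,70). Five balls lie in the tray around (285,305).

```bash
python3 - <<'E'
from h import *
import cv2
d=dict(np.load('m1.npz')); im=d['image'][0:120,160:350,::-1]; im=np.clip(im.astype(float)*1.8,0,255).astype(np.uint8)
cv2.imwrite('pics/m1z.png',cv2.resize(im,None,fx=4,fy=4,interpolation=cv2.INTER_CUBIC))
print(-d['R'].T@d['t'])
E
```

```text
[0.4376246  0.26808365 0.37352901]
```

View pics/m1z.png

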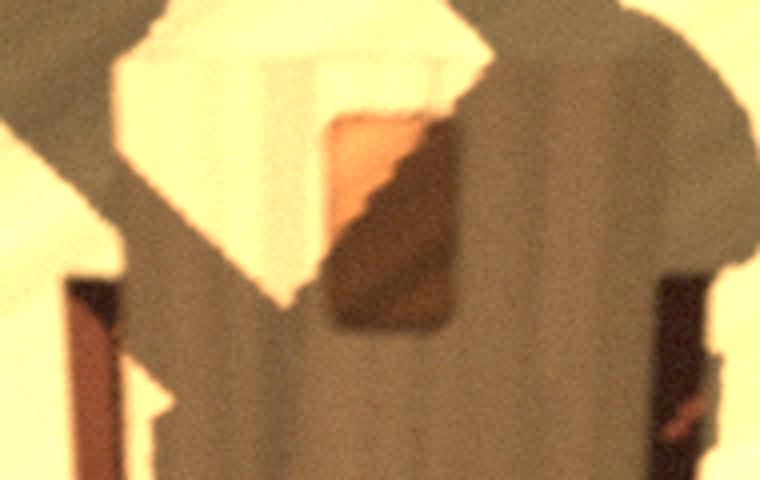

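```bash
python3 - <<'E'
from h import *
d=dict(np.load('m1.npz'))
for uv,z in [((258,53),.117),((258,28),.117),((258,77),.117),((242,53),.117),((275,53),.117),((190,14),.075),((326,14),.075),((177,70),.07),((337,69),.07)]:
    print(uv,wz(d,*uv,z).round(4))
L=wz(d,177,70,.07);Rr=wz(d,337,69,.07); m=(L+Rr)/2; print('stand inner end',m,np.degrees(np.arctan2(*(Rr-L)[[0,1]])))
xb=np.array([np.cos(np.radians(-30.6)),np.sin(np.radians(-30.6))]); print('outer stand end',m[:2]+.24*xb)
B=(wz(d,190,14,.075)+wz(d,326,14,.075))/2
print('board inner end',B[:2],'outer end',B[:2]+.32*xb, 'from tray',np.array([.608,.164])+.06*xb)
G=np.array([.7155,.0015]); 
for P in (B[:2]+.32*xb,np.array([.608,.164])+.06*xb): print('to go',(G-P)@xb)
print('gauge-standend',(G-m[:2]-.24*xb)@xb, 'lat',(G-m[:2])@np.array([-xb[1],xb[0]]))
Bc=wz(d,258,53,.117)[:2]; print('from block',(G-Bc)@xb-.285)
E
```

```text
(258, 53) [0.4145 0.2847 0.117 ]
(258, 28) [0.4005 0.293  0.117 ]
(258, 77) [0.4284 0.2764 0.117 ]
(242, 53) [0.4087 0.275  0.117 ]
(275, 53) [0.4206 0.295  0.117 ]
(190, 14) [0.3577 0.2556 0.075 ]
(326, 14) [0.4134 0.349  0.075 ]
(177, 70) [0.3867 0.222  0.07  ]
(337, 69) [0.4553 0.3386 0.07  ]
stand inner end [0.4210307  0.28032515 0.07      ] 30.485277014594878
outer stand end [0.62760879 0.15815521]
board inner end [0.38555934 0.30233001] outer end [0.66099679 0.13943675] from tray [0.65964452 0.13345752]
to go 0.11712872833545035
to go 0.11524899796235934
gauge-standend 0.15539564951159088 lat -0.0900994613849433
from block 0.11826431073822546
```

```bash
python3 - <<'E'
from h import *
print(to([.415,.2845,.100],59.5))
E
```

```text
(array([ 9.05,  0.09, 14.89]), np.float64(-0.24121792606257486), np.float64(59.258782073937425))
```

Call:
move_arm(increments=[[4,0.1,1,0,5],[9,0.1,4,0,5],[9,0.1,8,0,5],[9,0.1,12,0,5],[9,0.1,14,0,5]])

```text
t: 25.62
tool_pos: [0.4158, 0.2788, 0.1063]
tool_rot: [-0.838, -3.026, 0.003]
contact_force: [0.1, 0.8, 0.5]
opening: 0.0497
```

```bash
bash q.sh m2; python3 - <<'E'
from h import *
print(to([.415,.2845,.100],59.5))
E
```

```text
[0.415 0.278 0.104] [-0.046  0.095 -0.019] [-1.052 -1.5   -1.822] 0.05025984646281434 25.675
(array([0.3 , 0.56, 0.41]), np.float64(-0.4584901917069999), np.float64(59.04150980829299))
```

View pics/m2_wrist.png

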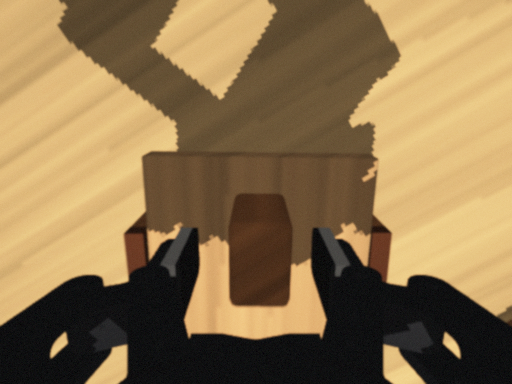

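Call:
move_arm(increments=[[0.2,0.2,0.3,0,5],[0.2,0.2,0.4,0,4],[0.2,0.2,0.4,0,2.8],[0.2,0.2,0.4,0,1.8],[0.2,0.2,0.4,0,1.5]], newtons=40)

```text
t: 26.3
tool_pos: [0.417, 0.2821, 0.1058]
tool_rot: [0.84, 3.026, 0.001]
contact_force: [-2.1, -2.5, 5.8]
opening: 0.0237
```

Call:
move_arm(increments=[[0,0,0,0,1],[0,0,0,0,1],[0,0,0,0,1]], newtons=80)

```text
t: 26.68
tool_pos: [0.4171, 0.2822, 0.1059]
tool_rot: [0.84, 3.026, 0.001]
contact_force: [-2.1, -2.9, 7.2]
opening: 0.0229
```

```bash
bash q.sh m3; python3 snap.py side m3 170,190,170,120;python3 - <<'E'
from h import *
print(to([.415,.2845,.100],59.5))
E
```

```text
[0.417 0.282 0.106] [-0.468  0.342 -0.425] [-2.328 -1.63   6.887] 0.022713797040584575 26.725
(array([0.3 , 0.09, 0.59]), np.float64(-0.5193621712546275), np.float64(58.98063782874537))
```

View pics/m3_side.png

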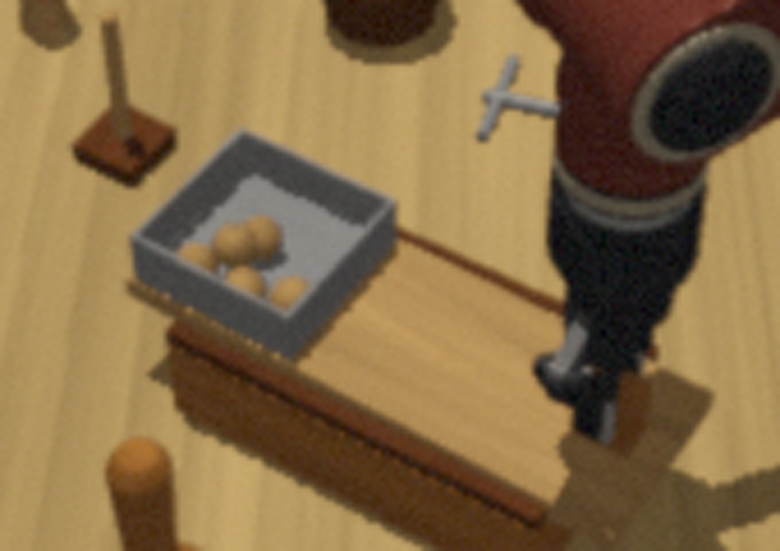

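View pics/m3_wrist.png

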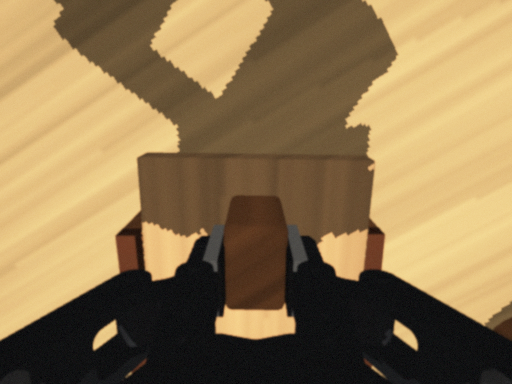

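Call:
move_arm(increments=[[-0.5,0,0,0,1],[-1.5,0,0,0,1],[-2.7,0,0,0,1],[-3.9,0,0,0,1],[-5,0,0,0,1]])

```text
t: 27.4
tool_pos: [0.4587, 0.2574, 0.1059]
tool_rot: [-0.836, -3.025, -0.003]
contact_force: [-6.8, 2.6, 9.3]
opening: 0.0229
```

```bash
bash q.sh m4; python3 snap.py side m4 170,180,170,120
```

```text
[0.46  0.257 0.106] [-0.181  0.544  0.143] [-3.325  0.366  8.693] 0.02245632602734643 27.45
```

View pics/m4_side.png

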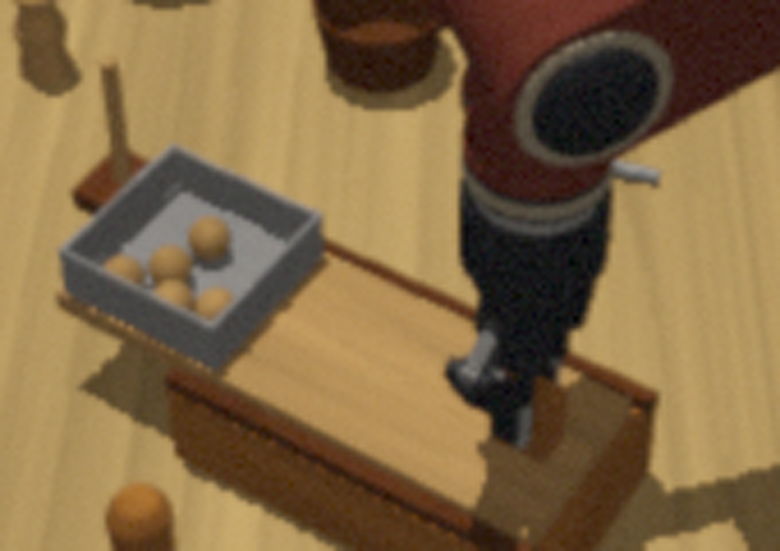

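Call:
move_arm(increments=[[-0.7,0,0,0,1],[-1.7,0,0,0,1],[-2.9,0,0,0,1],[-4,0.1,0,0,1],[-5,0.1,0,0,1]])

```text
t: 28.12
tool_pos: [0.5013, 0.2324, 0.106]
tool_rot: [-0.834, -3.024, -0.0]
contact_force: [-13.6, 2.1, 13.2]
opening: 0.0226
```

Call:
move_arm(increments=[[0,0,0,0,1],[0,0,0,0,1]])

```text
t: 28.38
tool_pos: [0.5025, 0.2316, 0.1059]
tool_rot: [-0.836, -3.028, 0.0]
contact_force: [-5.8, -0.9, 9.2]
opening: 0.0226
```

```bash
bash q.sh m5; python3 snap.py side m5 130,170,170,120; python3 snap.py scene m5 240,130,90,110
```

```text
[0.502 0.232 0.106] [-0.223  0.904  0.392] [-5.664 -0.761  8.614] 0.02300626502180974 28.425
```

View pics/m5_side.png

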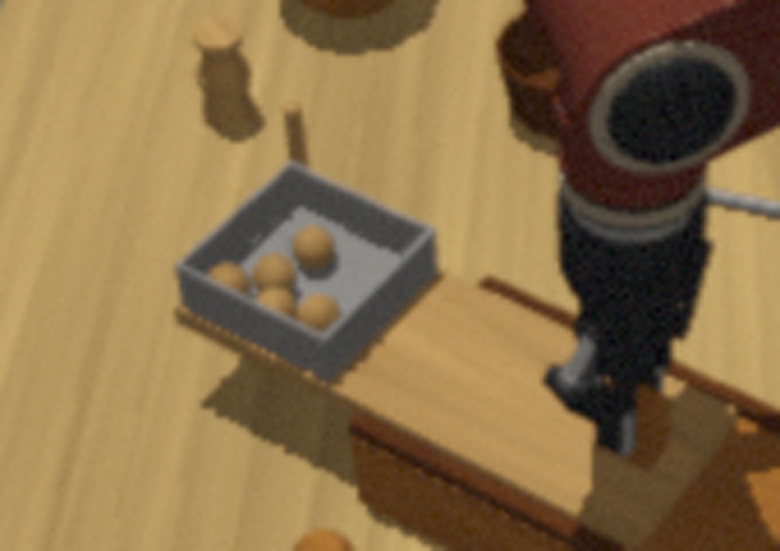

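View pics/m5_scene.png

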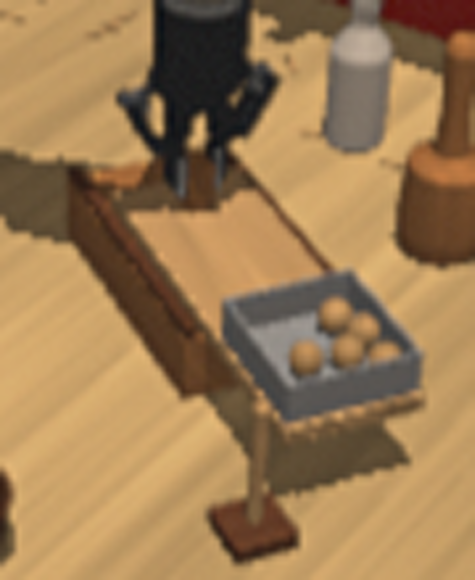

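```bash
python3 - <<'E'
from h import *
import cv2
from station import get_image
xb=np.array([np.cos(np.radians(-30.5)),np.sin(np.radians(-30.5))]);yb=np.array([-xb[1],xb[0]])
S=lambda x,y,z:onz('scene',(x+.5)/5.27-.5+240,(y+.5)/5.27-.5+130,z)[:2]
V=lambda x,y,z:onz('side',(x+.5)/4.588-.5+130,(y+.5)/4.588-.5+170,z)[:2]
o=np.array([.627,.158])
f=lambda P:(np.array([(P-o)@xb,(P-o)@yb])*1000).round(1)
print('side tray',[f(V(*p,.11)) for p in ((180,268),(292,165),(435,232),(325,335))],'post',f(V(292,107,.12)))
print('scene tray',[f(S(*p,.11)) for p in ((420,352),(290,385),(224,302),(350,272))],'post',f(S(262,395,.12)),'foot',[f(S(*p,.016)) for p in ((210,515),(258,500),(298,530),(245,548))])
print('end edge scene',f(S(283,425,.075)),f(S(423,393,.075)))
for n,c in(('side',(150,180,100,75)),('scene',(265,180,80,60))):
    im=get_image(n)['image'][:,:,::-1]; x,y,w,h=c; cv2.imwrite(f'pics/n_{n}.png',cv2.resize(im[y:y+h,x:x+w],None,fx=8,fy=8,interpolation=cv2.INTER_CUBIC))
E
```

```text
side tray [array([127.8,  49.4]), array([127.5, -54.4]), array([ 20. , -52.9]), array([24.6, 46.9])] post [153.  -88.4]
scene tray [array([136.6,  45.8]), array([135.5, -55.9]), array([ 31.5, -57.1]), array([32.7, 45.4])] post [148.9 -84.6] foot [array([ 143.4, -116.3]), array([141.8, -77.9]), array([180.5, -65.6]), array([ 183.2, -108.1])]
end edge scene [135.6 -59. ] [141.1  49.7]
```

View pics/n_side.png

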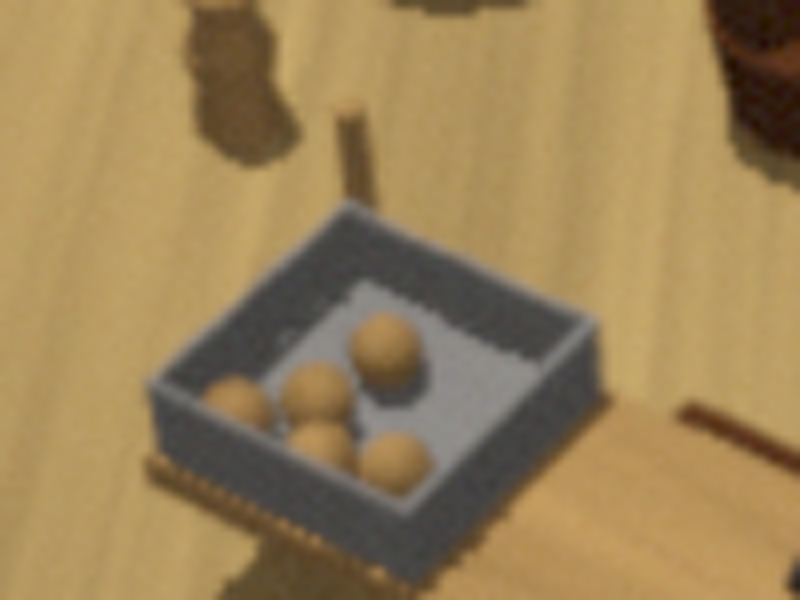

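View pics/n_scene.png

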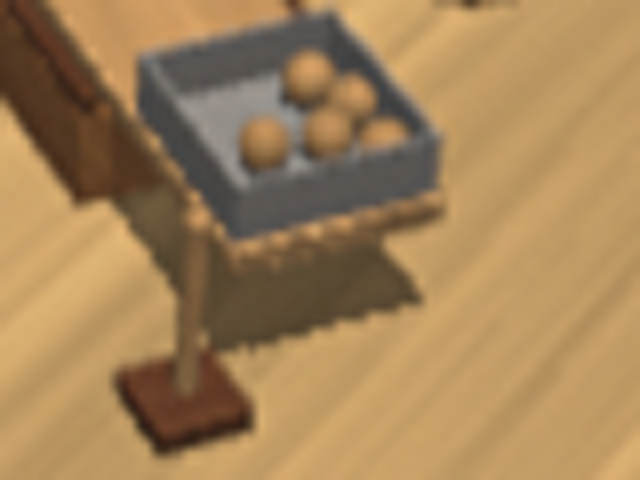

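```bash
python3 - <<'E'
import cv2
for n in ('i8','h1','i7'):
    im=cv2.imread(f'pics/{n}_wrist.png')[60:220,310:512]; cv2.imwrite(f'pics/z_{n}.png',cv2.resize(im,None,fx=3.7,fy=3.7,interpolation=cv2.INTER_CUBIC))
E
```

```text
(no output)
```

View pics/z_i8.png

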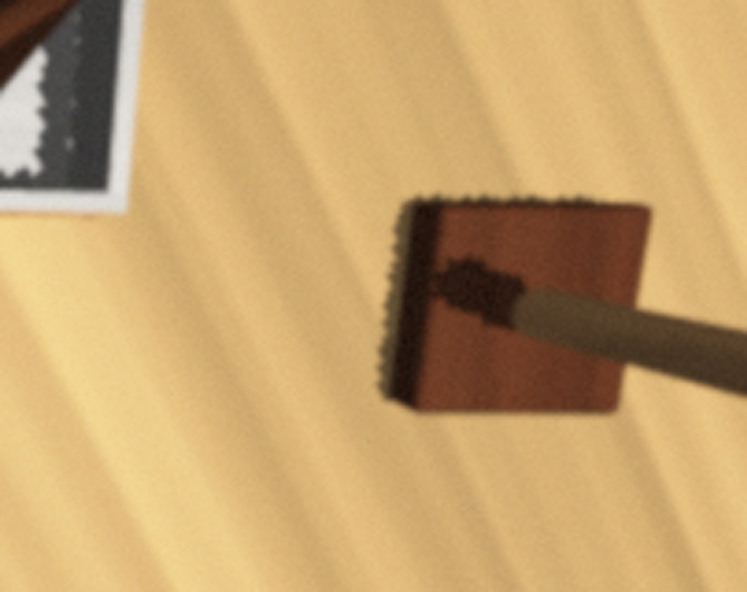

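View pics/z_h1.png

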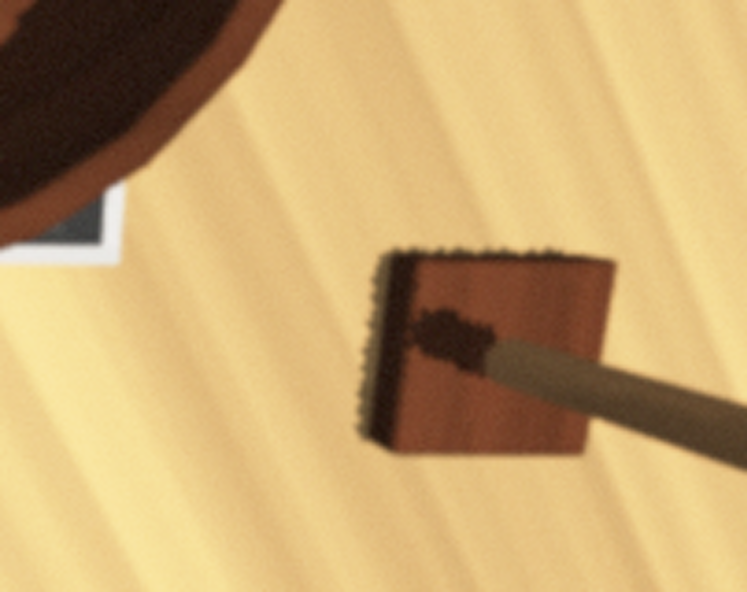

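```bash
python3 - <<'E'
from h import *
d=dict(np.load('m1.npz'))
# camera in tool frame from m1
tp=np.array([0.49232126,0.23697739,0.24873926]); tr=None
M=Ro.from_rotvec([0.835,3.028,0.001]).as_matrix()
M1=Ro.from_euler('z',59.2588-90,degrees=True).as_matrix()@np.diag([-1,1,-1]) # approx: y heading
y=np.array([np.cos(np.radians(59.2588)),np.sin(np.radians(59.2588)),0]);z=np.array([0,0,-1.]);M=np.c_[np.cross(y,z),y,z]
c=-d['R'].T@d['t']; ct=M.T@(c-tp); Rt=d['R']@M  # cam from tool
xb=np.array([np.cos(np.radians(-30.5)),np.sin(np.radians(-30.5)),0]);yb=np.array([-xb[1],xb[0],0])
def run(pos,hd,foot,corner,zs=3.7):
    y=np.array([np.cos(np.radians(hd)),np.sin(np.radians(hd)),0]);N=np.c_[np.cross(y,z),y,z]
    R=Rt@N.T; cc=np.array(pos)+N@ct; e=dict(K=d['K'],R=R,t=-R@cc)
    g=lambda p,zz:wz(e,(p[0]+.5)/zs-.5+310,(p[1]+.5)/zs-.5+60,zz)
    F=np.array([g(p,.016) for p in foot]); C=g(corner,.110)
    print(F.round(4)[:,:2].tolist(),'sides',[np.linalg.norm(F[i]-F[i-1]).round(4) for i in range(4)])
    f=F.mean(0); print('foot',f.round(4),'corner',C.round(4),'dx',((f-C)@xb-.005).round(4),'dy',((f-C)@yb-.053).round(4))
run([0.55871295,0.07968718,0.19883283],-30.265,[(413,258),(615,262),(583,453),(393,450)],(120,265))
run([.554,.071,.189],-30.4,[(440,203),(652,208),(612,412),(415,410)],(128,212))
E
```

```text
[[0.703, 0.0333], [0.7449, 0.0076], [0.7207, -0.0336], [0.6797, -0.0086]] sides [np.float64(0.048), np.float64(0.0491), np.float64(0.0478), np.float64(0.048)]
foot [ 7.121e-01 -3.000e-04  1.600e-02] corner [0.6252 0.0881 0.11  ] dx 0.1147 dy -0.0851
[[0.705, 0.036], [0.7469, 0.01], [0.7214, -0.0312], [0.6805, -0.0065]] sides [np.float64(0.0491), np.float64(0.0494), np.float64(0.0485), np.float64(0.0478)]
foot [0.7134 0.0021 0.016 ] corner [0.6238 0.0882 0.11  ] dx 0.116 dy -0.0817
```

Call:
move_arm(increments=[[-0.5,0,0,0,1],[-1.1,0,0,0,1],[-1.6,0,0,0,1],[-1.7,0,0,0,1],[-1.7,0,0,0,1]])

```text
t: 29.25
tool_pos: [0.5159, 0.2237, 0.1059]
tool_rot: [-0.835, -3.025, -0.0]
contact_force: [-11.4, 1.2, 12.3]
opening: 0.0223
```

```bash
bash q.sh p1; python3 - <<'E'
from h import *
import cv2
from station import get_image
o=st()
xb=np.array([np.cos(np.radians(-30.5)),np.sin(np.radians(-30.5)),0])
print('moved',(o['tool_pos']-[.4171,.2822,.106])@xb, o['q'])
for n,c in(('side',(150,180,100,75)),('scene',(265,180,80,60))):
    im=get_image(n)['image'][:,:,::-1]; x,y,w,h=c; cv2.imwrite(f'pics/p1_{n}.png',cv2.resize(im[y:y+h,x:x+w],None,fx=8,fy=8,interpolation=cv2.INTER_CUBIC))
E
```

```text
[0.516 0.224 0.106] [0.102 1.371 0.361] [-10.039   1.294  11.17 ] 0.022412618044181293 29.3
moved 0.1148635009074176 [ 0.27570455  0.03792083  1.87659965  0.00229915  1.23014932 -0.7572472 ]
```

View pics/p1_side.png

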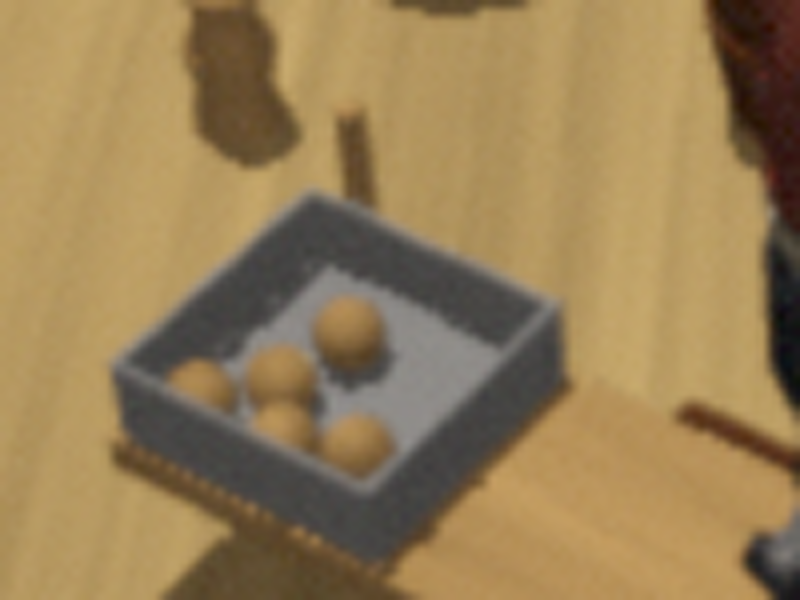

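View pics/p1_scene.png

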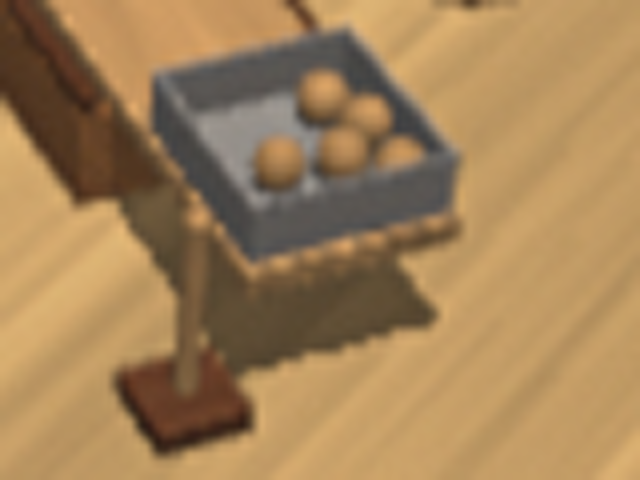

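View pics/p1_wrist.png

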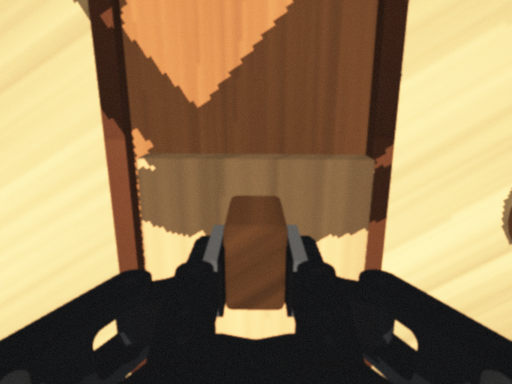

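```bash
python3 - <<'E'
from h import *
xb=np.array([np.cos(np.radians(-30.5)),np.sin(np.radians(-30.5))]);yb=np.array([-xb[1],xb[0]])
S=lambda x,y,z:onz('scene',(x+.5)/8-.5+265,(y+.5)/8-.5+180,z)[:2]
V=lambda x,y,z:onz('side',(x+.5)/8-.5+150,(y+.5)/8-.5+180,z)[:2]
o=np.array([.627,.158])
f=lambda P:(np.array([(P-o)@xb,(P-o)@yb])*1000).round(1)
print('side: post',f(V(352,104,.12)),'tray outer corners',f(V(113,362,.11)),f(V(312,190,.11)),'end corner',f(V(112,443,.075)))
print('scene: post',f(S(200,206,.12)),'tray',f(S(460,155,.11)),f(S(252,207,.11)),'end',f(S(245,268,.075)),f(S(462,220,.075)))
# where post base/tops should be for foot (.7128,.001)
G=np.array([.7128,.001]); print(f(G))
for c,off in(('side',(150,180)),('scene',(265,180))):
    for z in(.016,.12): print(c,z,((proj(c,[*G,z])-off+.5)*8-.5).round(0))
    for yy in(29,141):
        P=G+(.085-.056 if yy==29 else .141)*yb; print(c,'end corner pred',((proj(c,[*P,.075])-off+.5)*8-.5).round(0))
E
```

```text
side: post [153.2 -90.1] tray outer corners [147.4  47.5] [144.5 -54.9] end corner [149.3  53.1]
scene: post [153.1 -85.7] tray [153.8  47.7] [151.8 -58.3] end [152.6 -59.7] [159.6  49.7]
[153.6 -91.7]
side 0.016 [380. 311.]
side 0.12 [354. 101.]
side end corner pred [316. 241.]
side end corner pred [110. 431.]
scene 0.016 [176. 383.]
scene 0.12 [188. 210.]
scene end corner pred [240. 271.]
scene end corner pred [455. 213.]
```

Call:
move_arm(increments=[[-0.1,0,0,0,1],[-0.1,0,0,0,1],[-0.1,0,0,0,1],[-0.1,0,0,0,1]])

```text
t: 29.9
tool_pos: [0.5167, 0.2232, 0.106]
tool_rot: [-0.835, -3.025, -0.0]
contact_force: [-11.7, 2.5, 11.4]
opening: 0.0229
```

```bash
bash q.sh p2; python3 - <<'E'
from h import *
o=st()
xb=np.array([np.cos(np.radians(-30.5)),np.sin(np.radians(-30.5)),0])
print('moved',(o['tool_pos']-[.4171,.2822,.106])@xb,o['dq'].round(4))
E
python3 snap.py scene p2; python3 snap.py side p2
```

```text
[0.517 0.223 0.106] [0.179 1.514 0.307] [-11.542   0.863  10.738] 0.02287397807566672 29.95
moved 0.1157208511576105 [-0.0006  0.0004  0.0013 -0.0009 -0.0001  0.0004]
```

View pics/p2_scene.png

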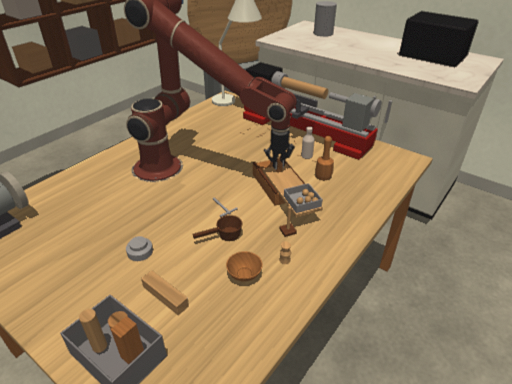

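View pics/p2_side.png

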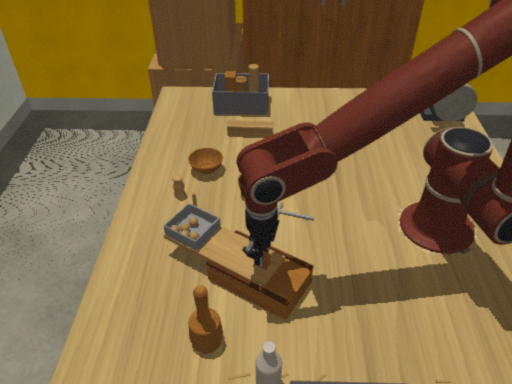

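The scene view shows the dipper standing upright at (230,228) and the balls in the tray at (303,197). The side view shows the board flat and still held at (262,250), with the other things in place.

```bash
python3 -c "
from station import order
print(order.finish_job())"
```

```text
the job is handed in; nothing more can be done
None
```

The job is handed in at about 30 s of the 72 s allowed. All five balls are in the tray, the empty dipper is back upright on the bench, and the board is held flat with its end at the gauge post.

- **Pouring:** The tool can only turn about its own axis, so I couldn't tilt the dipper directly. I set the cup in the tray and loosened the grip so the handle could pivot. I then raised and swung it until the balls rolled out. Only four showed in the first scene picture afterwards; the wrist and later side views show all five.
- **Loose grip:** On the first try I opened the jaws too far. The handle slipped out and the dipper stayed standing in the tray with its balls, so I took it again nearer the end of the handle.
- **Dipper:** I rolled it upright on its foot edge and let go. It stands empty, but at a different spot from where it began. The force was about 23 N when the cup first touched the bench.
- **Board:** I gripped the block with 80 N and slid the board 115.7 mm. It stayed flat, and the tool height held at 106 mm throughout.

**Last checks on the mark:** The views disagree a little. The wrist pictures put the needed slide at 115 to 116 mm. Just before the final 1 mm, the side view said the end was 2 to 4 mm short of the post. The coarser scene view said about 4 mm past. I trusted the wrist figure, so expect the end to be at the mark within a few millimetres. The other things on the bench look unmoved in the last pictures.

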